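Spread a snap ring and hold it open at the groove of an axle stub

TASK

Take the red-handled ring pliers that are parked in the blue stand with a snap ring on their tips, squeeze the handles fully so that the ring is spread, and lift pliers and ring straight up out of the stand. Slide the spread ring from above down over the upright axle stub until it lies level with the groove just above the pulley, without forcing it. Finish holding it there: keep the pliers in the gripper, squeezed, with the ring still spread round the groove, and leave the tin, the bottle and the small carton alone.

Things in the scene. Friction and masses are not known exactly. Their poses are not given: they have to be found in the camera images.
- stand: Blue parking stand, fixed; origin on the table under the upright pliers. Base plate 100 x 64 x 8 mm, x from -68 to +32 mm. Black pad, top z = 17.5 mm, centred at x = -35 mm, carries the ring. A post at x = +21 mm carries a 9 mm wide tongue pointing to -x, top z = 86 mm; the pliers' guide block sits on it, one leg each side. Only a spread ring can be lifted past the tongue, straight up.
- pliers_grip (a point): Point midway between the two red handles of the upright ring pliers, 135 mm above the table at the start. Axes: z up the pliers, y across the handles (squeeze along y), x away from the ring. Handles are bars 8 mm (y) x 20 mm (x), from 35 mm below to 27 mm above this point. Outer width 66 mm at rest, 38 mm when squeezed to the stop, 6 N a side; sprung open. Tips end 121.5 mm below this point.
- ring_centre (a point): Centre of the snap ring's bore at half thickness, 20 mm above the table at the start; 35 mm to -x and 115 mm below the grip point. Round 5 mm steel wire, 54 mm outside, lugs at +x in which the plier tips are hooked, so it lifts with the squeezed pliers. Axes: z up, +x to the lugs. Closed it cannot pass the shaft; fully spread it has 2 to 3 mm of play all round.
- ring_left (a joint): Opening of the ring's left half about the back of the ring, rad: 0 closed, about 0.23 with the pliers fully squeezed. Sprung shut.
- ring_right (a joint): The same for the right half.
- axle: Steel axle stub, upright, fixed; origin on the table on its axis. Round base plate, 108 mm diameter, 10 mm thick; aluminium pulley, 96 mm diameter, z = 13 to 34 mm; shaft 37 mm diameter; groove 10 mm wide, 31 mm diameter, z = 37 to 47 mm; taper from z = 72 to the top at 78 mm (28 mm diameter). Round: the ring may go on at any yaw.
- groove (a point): Centre of the groove on the shaft's axis, 42 mm above the table. With the ring at this height the pliers' tips are 1.5 mm above the pulley's face.
- shaft_top (a point): Top of the shaft on its axis, 78 mm above the table.
- grease_tin_mid (a point): Bystander: white round tin with red lid, 66 mm diameter, 36 mm high; its centre.
- oil_bottle_mid (a point): Bystander: white bottle with red nozzle, 44 mm diameter, 120 mm high; its centre.
- small_carton_mid (a point): Bystander: brown carton, 58 x 71 mm, 98 mm high; its centre.
- crank_grip (a point): Middle of the crank grip of the fixed white frame, 63 mm long, pointing to the robot (world -x), on a crank hanging from z = 545 mm. Do not use; only keep clear. The frame's posts and top bars fill x = 0.34 to 0.67, y = -0.22 to +0.13 up to z = 0.25 m; a column at x = 0.47 to 0.57, y = 0.08 to 0.14 reaches 0.6 m. A second post, 0.32 m tall, stands at x = 0.375, y = -0.495.

How it is judged:
On the way, in this order (a step that is already met when the one before it is completed fails the run):
1. the handles are gripped and squeezed and the ring is spread (contact force between the fingers and pliers above 3 N and value of joint each of ring_left, ring_right above 0.14 rad), for 0.2 s.
2. the spread ring is lifted out of the stand, higher than the top of the shaft (height (world z) of ring_centre above 0.081 m and value of joint each of ring_left, ring_right above 0.14 rad), for 0.1 s.
3. the spread ring is round the shaft, above the groove (horizontal distance between ring_centre and groove below 0.006 m and z of ring_centre in the frame of groove between 0.003 and 0.03 m and value of joint each of ring_left, ring_right above 0.14 rad), for 0.05 s.
At the end, for the whole second after the job is handed in: The ring is round the shaft, its centre within 6 mm of the axis and within 3 mm of the groove's mid-height, level within 0.15 rad, still; both ring halves are spread more than 0.14 rad; the fingers still hold the pliers (more than 3 N) and the pliers press on the axle or pulley with less than 20 N (all of step 1 and horizontal distance between ring_centre and groove below 0.006 m and z of ring_centre in the frame of groove between -0.003 and 0.003 m and angle between ring_centre's own z axis and vertical below 0.15 rad and contact force between pliers and axle below 20 N and linear speed of ring below 0.02 m/s); the arm keeps its last pose, push and grip.
It fails at once if the ring or the pliers are forced against the axle or pulley (over 50 N) (contact force between any of pliers, ring and axle above 50 N).
It fails at once if a bystander is moved more than 20 mm (distance of any of grease_tin_mid, oil_bottle_mid, small_carton_mid from where it was at the start of the episode above 0.02 m).
It also fails if it takes over 48 s, if anything falls off the work surface, if the arm or the gripper's body presses on something with over 40 N, if the wrist force passes 120 N, or if a joint passes its speed limit or range.

ROBOT

A 6-joint arm with a two-finger parallel gripper is mounted at the origin on a cart in front of the work surface, level with it; the furniture and walls round the work are solid. World frame = base frame: x ahead of the robot, y to its left, z up, the work surface at z = 0. Lengths are in m, angles in rad, forces in N, time in s.
With the tool pointing down it reaches from about 0.25 to 0.8 m from the base axis. Payload 8.5 kg.
Tool frame: the origin (TCP) lies on the centre line of the jaws, within the pads' length; the fingertips stand r.tcp_to_tips ahead of it and the grasp point (between the pads) lies 3 mm ahead of it (r.tcp_to_tips is the distance from the TCP to the fingertips, in m); z points along the fingers, y is the direction in which the jaws open and shut (so a half turn about z gives the same grasp; the last joint's range is limited). The gripper opens to 85 mm and grips with 20 to 120 N. Pads are 22 mm wide; open, the fingers measure 114 mm over their backs; the gripper's body (76 mm by 85 mm) begins 54 mm behind the grasp point. The pads swing forward as they close: fully open they stand 13 mm farther back than shut.
Start: joints at [1.318, 0.238, -0.013, 1.319, 0, 1.571], TCP at [0.131, 0.508, 0.253] pointing down, gripper open.
Joint ranges: [-2.66, 2.66], [-1.03, 1.9], [-1.14, 1.46], [-1.82, 2.27], [-1.45, 1.34], [-3.14, 3.14]. Speed limits (rad/s): [2.22, 2.22, 2.79, 3.14, 3.14, 3.14].

INTERFACE

Orientations are given as a rotation vector (axis times angle).
In Python, from bench import r gives the robot as it stands.
- The arm moves only by the tool step_arm, never from a script. Its argument "series" is a list of rows, each an object with "linear": the shift along the tool's x, y, z in cm, a list of three; "rotation": the turn, a rotation vector about the tool's x, y, z in rad, a list of three; "claw": the opening, from -1 (shut) to 1 (fully open). A call has 1 to 10 rows; each row shifts and turns the pose as measured when the row begins, along the tool's axes as they then stand; what a row does not reach is not made up. A row lasts 1/12 s, in which the tool goes at most 41.7 mm and 7.16 degrees, less where a joint would pass 70% of its speed; a pose out of reach is approached as far as the arm can. A call is refused whole if a number of a shift passes 4.17 or a number of a turn 0.125, either way. A call with a gripper value outside its range is refused whole. The fingers move at their own pace and stop on an object; the grip force is fixed at half the most. Time passes only in rows, so rows that do not move let the fingers close. It gives the time, the measured TCP pose, the force and the opening at its end, in the units of the state.
- r.get_obs(): the state, without advancing time (a new reading comes with each control period).
- r.get_image(name): name is "scene" or "top" or "wrist"; returns a dict with "pixels" (480x640x3 uint8, red, green, blue), "mtx" (3x3 intrinsics, pixels), "k1" (the pictures are not rectified: a ray, as slopes to the right and down, at radius r is drawn at 1 + k1 r^2 times it, then the intrinsics apply), "T" (4x4, takes a point from camera to world coordinates); the wrist camera has in their place "T_tool_cam" (4x4, takes a point from camera to tool coordinates, whose origin is the TCP and whose axes are the flange's). Camera axes: x right, y down, z forward; pixel columns grow to the right and rows downward; lengths in m; the calibration is good to about 2 mm. A picture is of the moment at which its call begins: read the wrist's pose just before it. There is no depth.
- r.job_done(): hands the job in, once; it reports no verdict.
Trained networks look in the newest picture that a camera, given by its name, has taken for a name from the list of things; names that differ only in an ending like _2 or _b are one class to them, and where a whole thing is asked for, a point or a joint stands for the part that bears it (a point fixed in the world has none). Each returns a list of dicts, best first, with "score" (0 to 1); they miss things now and then, are a little off and sometimes report something else, mostly with a low value. They report only what shows in the picture. A call takes as long as a camera call.
- r.find_in(camera, target): "centre" ([x, y, z] in m, in world coordinates, good to about 4 mm: the middle of the surface that is visible of it).
- r.spot_point(camera, target): "centre" ([x, y, z] in m, in world coordinates, good to about 4 mm: a listed point, or the origin of a listed thing).
The state is a dict: "time_s": time; "joints": joint angles; "joint_vel": joint speeds; "effort": joint torques, N m; "eef_pos": TCP position; "eef_rot": TCP orientation; "ft_force": force on the tool from outside, world axes, zero at the start; "moment": the same for the moment, N m; "gripper_width": finger opening in m.
Only numpy, scipy, OpenCV 4.12 (cv2) and the standard library are available. Lean on these libraries where they do the work, as an engineer would, in place of code of your own. Each camera call takes 0.05 s, during which the arm holds its last target.

## Working session

There is one attempt and no reset: what is moved stays moved. The work goes in short steps, Python scripts to look and compute and a tool call to move; the robot and the scene stay as the last step left them, time stands still between calls to the robot, and variables do not carry over. Pictures are saved under pics/ and viewed, and the job is handed in when it is done.

Besides the shell and the picture viewer there is one more tool, called after "Request:" as name([rows], argument=value, ...), one row to a line, values as JSON. step_arm: Moves the arm, as the interface text tells. Its arguments: {"type":"object","properties":{"series":{"type":"array"}},"required":["series"]}

```bash
mkdir -p pics; ls
cat > h.py <<'E'
from bench import r
import numpy as np, cv2
from scipy.spatial.transform import Rotation as R
def save(cam,name):
    im=r.get_image(cam); cv2.imwrite(f'pics/{name}.png',im['pixels'][:,:,::-1]); return im
def campose(im):
    if 'T' in im: return im['T']
    o=r.get_obs(); T=np.eye(4); T[:3,:3]=R.from_rotvec(o['eef_rot']).as_matrix(); T[:3,3]=o['eef_pos']
    return T@im['T_tool_cam']
def proj(im,P):
    T=campose(im); p=(np.asarray(P)-T[:3,3])@T[:3,:3]; s=p[...,:2]/p[...,2:]
    s=s*(1+im['k1']*(s**2).sum(-1,keepdims=True)); K=im['mtx']
    return s@K[:2,:2].T+K[:2,2]
def ray(im,uv,z):
    K=im['mtx']; d=(np.asarray(uv,float)-K[:2,2])/np.array([K[0,0],K[1,1]]); s=d.copy()
    for _ in range(20): s=d/(1+im['k1']*(s**2).sum())
    T=campose(im); v=T[:3,:3]@np.r_[s,1]; c=T[:3,3]
    return c+v*(z-c[2])/v[2]
E
python3 - <<'E'
from h import *
np.set_printoptions(precision=4,suppress=True)
o=r.get_obs(); print(o, r.tcp_to_tips)
for c in ['scene','top','wrist']:
    im=save(c,c+'0'); print(c,campose(im))
    for n in ['stand','pliers_grip','ring_centre','axle','groove','shaft_top','grease_tin_mid','oil_bottle_mid','small_carton_mid']:
        print(n,[(np.round(d['centre'],4),round(d['score'],2)) for d in r.spot_point(c,n)[:3]])
print(r.get_obs()['time_s'])
E
```

```text
pics
{'time_s': 0.0, 'joints': array([ 1.318 ,  0.2388, -0.0143,  1.3192, -0.    ,  1.5708]), 'joint_vel': array([-0.002 , -0.0015, -0.0011, -0.001 ,  0.0013, -0.0006]), 'effort': array([  0.0012, -53.8783,  34.6432,   0.0186,   0.0001,   0.    ]), 'eef_pos': array([0.1312, 0.5079, 0.2527]), 'eef_rot': array([-0.3959, -3.1164,  0.0023]), 'ft_force': array([0.3578, 0.3798, 0.931 ]), 'moment': array([-0.0348,  0.0146,  0.0078]), 'gripper_width': 0.08521455117160587} 0.022
scene [[ 0.5786 -0.3852  0.7189 -0.3894]
 [-0.8155 -0.2592  0.5175 -0.8701]
 [-0.013  -0.8857 -0.4641  0.836 ]
 [ 0.      0.      0.      1.    ]]
stand [(array([ 0.5712, -0.3008,  0.0006]), 0.82)]
pliers_grip [(array([ 0.5684, -0.3008,  0.1372]), 0.87), (array([ 0.4441, -0.3026,  0.043 ]), 0.74)]
ring_centre [(array([ 0.5705, -0.2667,  0.0174]), 0.43)]
axle [(array([ 0.4435, -0.3016, -0.0002]), 0.92)]
groove [(array([ 0.4459, -0.3026,  0.0429]), 0.69)]
shaft_top [(array([ 0.446 , -0.3015,  0.0766]), 0.9)]
grease_tin_mid [(array([ 0.5574, -0.5145,  0.014 ]), 0.88), (array([ 0.571 , -0.2633,  0.0172]), 0.3)]
oil_bottle
[... 510 characters left out ...]
le [(array([ 0.4442, -0.3   ,  0.0009]), 0.57), (array([ 0.4421, -0.3003,  0.077 ]), 0.22)]
groove [(array([ 0.4461, -0.302 ,  0.0418]), 0.71), (array([ 0.5671, -0.2993,  0.1346]), 0.28)]
shaft_top [(array([ 0.4406, -0.2991,  0.0768]), 0.91)]
grease_tin_mid [(array([ 0.5628, -0.5203,  0.0161]), 0.75)]
oil_bottle_mid [(array([ 0.7101, -0.281 ,  0.0573]), 0.7)]
small_carton_mid [(array([ 0.6737, -0.43  ,  0.0491]), 0.83)]
wrist [[ 0.25    0.9144  0.3183  0.0495]
 [ 0.9682 -0.236  -0.0825  0.5305]
 [-0.0003  0.3288 -0.9444  0.3738]
 [ 0.      0.      0.      1.    ]]
stand []
pliers_grip []
ring_centre []
axle []
groove []
shaft_top []
grease_tin_mid []
oil_bottle_mid []
small_carton_mid []
1.5
```

View pics/scene0.png

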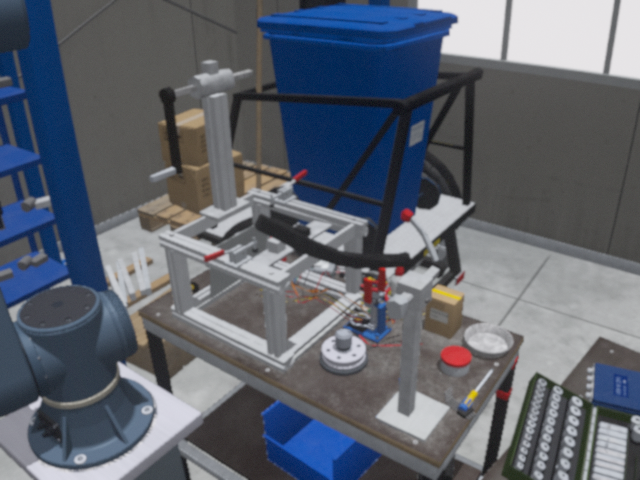

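View pics/top0.png

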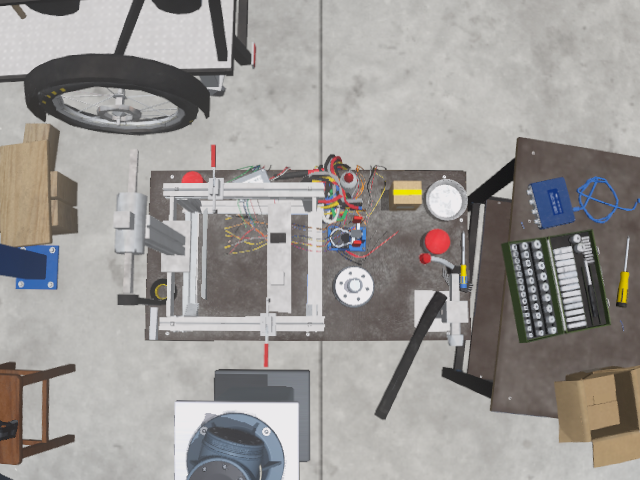

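Run:
```python
from h import *
np.set_printoptions(precision=4,suppress=True)
S=save('scene','s1');T=save('top','t1')
for c in ['scene','top']: print([(np.round(d['centre'],3),d['score']) for d in r.spot_point(c,'crank_grip')])
print([ (c,[(np.round(d['centre'],3),round(d['score'],2)) for d in r.find_in(c,'pliers_grip')]) for c in ['scene','top']])
# black bar: for z levels, top ray then scene reprojection
for uv in [(380,415),(440,297)]:
    for z in np.arange(0.1,0.9,0.1):
        P=ray(T,uv,z); print(uv,z,P,proj(S,P))
for n,im in (('s',S),('t',T)):
    p=im['pixels'][:,:,::-1]
    c=p[220:390,240:480] if n=='s' else p[170:320,280:480]
    cv2.imwrite(f'pics/{n}1c.png',cv2.resize(c,None,fx=3.3 if n=='s' else 4,fy=3.3 if n=='s' else 4,interpolation=2))
print(S['mtx'],T['mtx'])
```

```text
[(array([ 0.447, -0.305,  0.043]), 0.28)]
[]
[('scene', [(array([ 0.558, -0.302,  0.115]), 0.91)]), ('top', [(array([ 0.567, -0.298,  0.102]), 0.61)])]
(380, 415) 0.1 [ 0.1311 -0.3577  0.1   ] [268.2163 423.4118]
(380, 415) 0.2 [ 0.1474 -0.3471  0.2   ] [265.5637 371.0299]
(380, 415) 0.30000000000000004 [ 0.1636 -0.3365  0.3   ] [262.8643 314.448 ]
(380, 415) 0.4 [ 0.1799 -0.3259  0.4   ] [260.1443 253.5979]
(380, 415) 0.5 [ 0.1961 -0.3153  0.5   ] [257.4403 188.513 ]
(380, 415) 0.6 [ 0.2124 -0.3047  0.6   ] [254.8032 119.3781]
(380, 415) 0.7000000000000001 [ 0.2286 -0.2941  0.7   ] [252.3025  46.5999]
(380, 415) 0.8 [ 0.2449 -0.2835  0.8   ] [250.0339 -29.093 ]
(440, 297) 0.1 [ 0.4114 -0.506   0.1   ] [422.8881 366.8508]
(440, 297) 0.2 [ 0.4079 -0.4849  0.2   ] [415.421  321.6836]
(440, 297) 0.30000000000000004 [ 0.4045 -0.4639  0.3   ] [407.2053 272.7181]
(440, 297) 0.4 [ 0.401  -0.4429  0.4   ] [398.1807 219.7497]
(440, 297) 0.5 [ 0.3975 -0.4218  0.5   ] [388.2901 162.6293]
(440, 297) 0.6 [ 0.394  -0.4008  0.6   ] [377.4847 101.3055]
(440, 297) 0.7000000000000001 [ 0.3905 -0.3797  0.7   ] [365.7329  35.8877]
(440, 297) 0.8 [ 0.387  -0.3587  0.8   ] [353.0336 -33.2547]
[[582.7506   0.     330.9201]
 [  0.     582.7506 236.7932]
 [  0.       0.       1.    ]] [[590.0201   0.     324.5564]
 [  0.     590.0201 241.0018]
 [  0.       0.       1.    ]]
```

View pics/s1c.png

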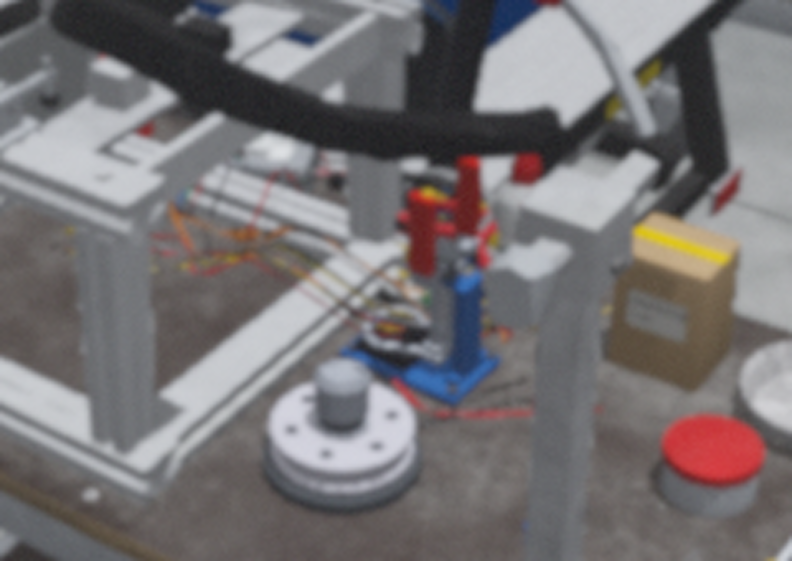

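View pics/t1c.png

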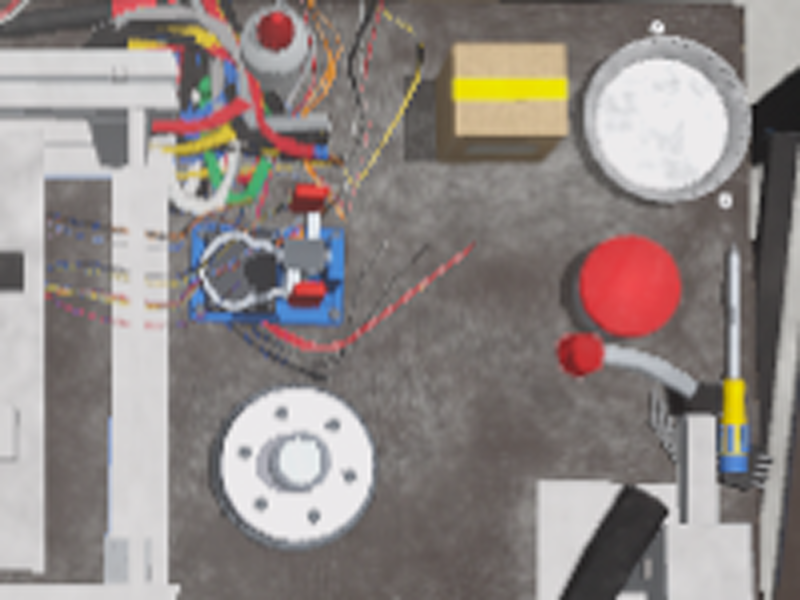

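Run:
```python
from h import *
np.set_printoptions(precision=3,suppress=True)
S=save('scene','s2');T=save('top','t2')
p=T['pixels'][:,:,::-1]; cv2.imwrite('pics/t2c.png',cv2.resize(p[260:480,100:460],None,fx=2.2,fy=2.2))
p=S['pixels'][:,:,::-1]; cv2.imwrite('pics/s2c.png',cv2.resize(p[50:300,130:330],None,fx=2.4,fy=2.4))
for uv in [(122,300),(140,300),(267,365),(267,340)]:
    for z in np.arange(0.1,0.6,0.1):
        P=ray(T,uv,z); print(uv,round(z,1),P,proj(S,P))
print(R.from_rotvec(r.get_obs()['eef_rot']).as_matrix())
```

```text
(122, 300) 0.1 [0.403 0.267 0.1  ] [154.366 256.752]
(122, 300) 0.2 [0.4   0.234 0.2  ] [155.963 225.991]
(122, 300) 0.3 [0.397 0.2   0.3  ] [157.851 192.287]
(122, 300) 0.4 [0.394 0.167 0.4  ] [160.089 155.291]
(122, 300) 0.5 [0.391 0.134 0.5  ] [162.753 114.626]
(140, 300) 0.1 [0.403 0.222 0.1  ] [165.864 261.596]
(140, 300) 0.2 [0.4   0.192 0.2  ] [167.152 230.192]
(140, 300) 0.3 [0.397 0.162 0.3  ] [168.696 195.807]
(140, 300) 0.4 [0.394 0.131 0.4  ] [170.55  158.098]
(140, 300) 0.5 [0.392 0.101 0.5  ] [172.782 116.694]
(267, 365) 0.1 [ 0.25  -0.089  0.1  ] [207.694 334.066]
(267, 365) 0.2 [ 0.258 -0.097  0.2  ] [207.619 293.447]
(267, 365) 0.3 [ 0.266 -0.106  0.3  ] [207.702 249.325]
(267, 365) 0.4 [ 0.274 -0.114  0.4  ] [207.984 201.433]
(267, 365) 0.5 [ 0.282 -0.122  0.5  ] [208.516 149.533]
(267, 340) 0.1 [ 0.31  -0.089  0.1  ] [227.413 320.325]
(267, 340) 0.2 [ 0.313 -0.097  0.2  ] [226.764 281.372]
(267, 340) 0.3 [ 0.317 -0.105  0.3  ] [226.187 239.014]
(267, 340) 0.4 [ 0.321 -0.114  0.4  ] [225.709 192.968]
(267, 340) 0.5 [ 0.324 -0.122  0.5  ] [225.368 142.964]
[[-0.968  0.25  -0.   ]
 [ 0.25   0.968 -0.   ]
 [-0.    -0.    -1.   ]]
```

View pics/t2c.png

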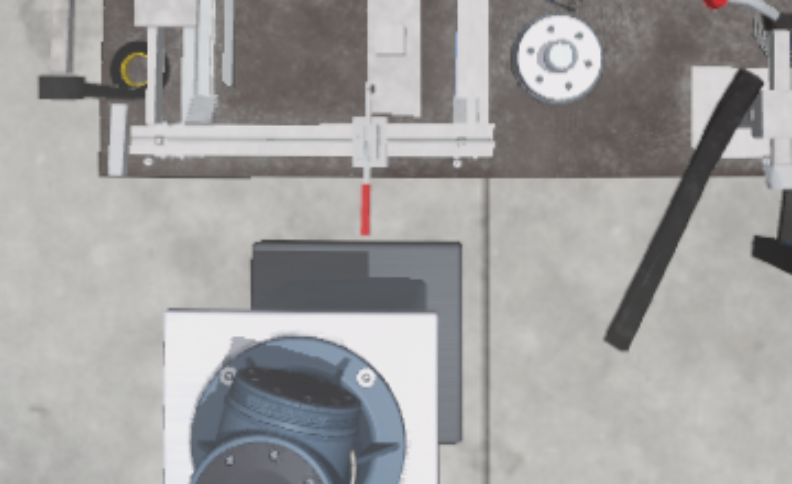

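View pics/s2c.png

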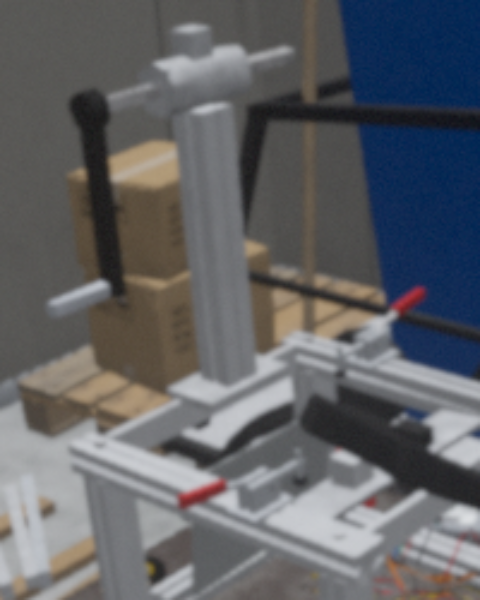

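Request:
step_arm([
  {"linear": [0, -3, -3], "rotation": [0, 0, 0], "claw": 1},
  {"linear": [0, -4, -2], "rotation": [0, 0, 0], "claw": 1},
  {"linear": [0, -4, -2], "rotation": [0, 0, 0], "claw": 1},
  {"linear": [0, -4, -2], "rotation": [0, 0, 0], "claw": 1},
  {"linear": [0, -4, -2], "rotation": [0, 0, 0], "claw": 1},
  {"linear": [0, -4, -2], "rotation": [0, 0, 0], "claw": 1},
  {"linear": [0, -3, 0], "rotation": [0, 0, 0], "claw": 1},
])

```text
time_s: 2.48
eef_pos: [0.0687, 0.2661, 0.3771]
eef_rot: [-0.396, -3.116, 0.009]
ft_force: [-0.0, -0.5, -0.8]
gripper_width: 0.0854
```

Run:
```python
from h import *
np.set_printoptions(precision=3,suppress=True)
S=save('scene','s3');T=save('top','t3')
for uv in [(425,258),(322,290)]:
    for z in (.2,.25,.3,.35,.4):
        P=ray(T,uv,z); print(uv,z,P,proj(S,P))
o=r.get_obs();print(o['time_s'],o['joints'],o['eef_pos'])
```

```text
(425, 258) 0.2 [ 0.496 -0.453  0.2  ] [422.059 294.361]
(425, 258) 0.25 [ 0.491 -0.443  0.25 ] [418.169 272.464]
(425, 258) 0.3 [ 0.486 -0.434  0.3  ] [414.085 249.642]
(425, 258) 0.35 [ 0.481 -0.425  0.35 ] [409.798 225.863]
(425, 258) 0.4 [ 0.476 -0.415  0.4  ] [405.297 201.097]
(322, 290) 0.2 [ 0.424 -0.219  0.2  ] [306.245 275.579]
(322, 290) 0.25 [ 0.422 -0.219  0.25 ] [304.555 255.149]
(322, 290) 0.3 [ 0.42  -0.218  0.3  ] [302.801 233.84 ]
(322, 290) 0.35 [ 0.417 -0.218  0.35 ] [300.98  211.616]
(322, 290) 0.4 [ 0.415 -0.217  0.4  ] [299.092 188.442]
2.5833 [ 1.318 -0.209 -0.16   1.627 -0.     1.571] [0.068 0.264 0.376]
```

View pics/s3.png

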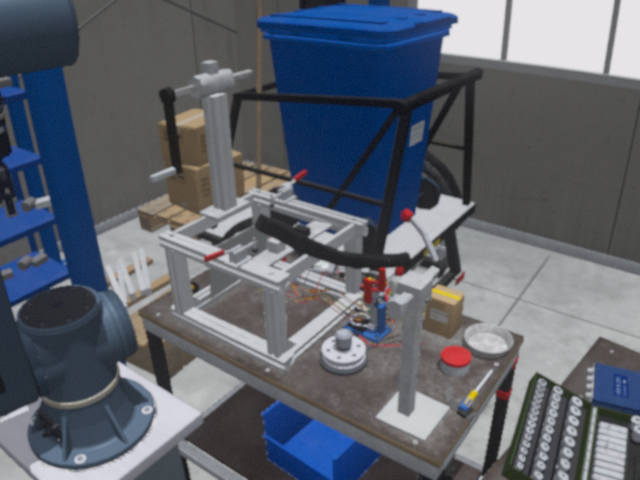

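View pics/t3.png

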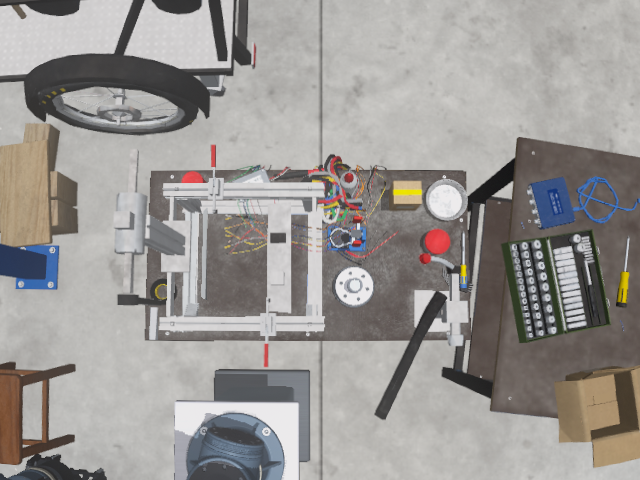

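Request:
step_arm([
  {"linear": [-2.7, -0.4, 0], "rotation": [0, 0, 0.1], "claw": 1},
  {"linear": [-2.7, -0.4, 0], "rotation": [0, 0, 0.1], "claw": 1},
  {"linear": [-2.6, -0.4, 0], "rotation": [0, 0, 0.1], "claw": 1},
  {"linear": [-2.6, -0.4, 0], "rotation": [0, 0, 0.1], "claw": 1},
])

```text
time_s: 2.92
eef_pos: [0.1588, 0.21, 0.3766]
eef_rot: [-1.004, -2.977, -0.0]
ft_force: [-0.4, 0.3, -0.1]
gripper_width: 0.0854
```

Request:
step_arm([
  {"linear": [-2.6, -0.3, 0], "rotation": [0, 0, 0.1], "claw": 1},
  {"linear": [-2.6, -0.3, 0], "rotation": [0, 0, 0.1], "claw": 1},
  {"linear": [-2.5, -0.2, 0], "rotation": [0, 0, 0.1], "claw": 1},
  {"linear": [-2.5, -0.1, 0], "rotation": [0, 0, 0.1], "claw": 1},
  {"linear": [-2.5, -0.1, 0], "rotation": [0, 0, 0.1], "claw": 1},
  {"linear": [-2.5, -0.1, 0], "rotation": [0, 0, 0.1], "claw": 1},
])

```text
time_s: 3.42
eef_pos: [0.2502, 0.0806, 0.3755]
eef_rot: [1.875, 2.52, 0.003]
ft_force: [-0.0, 0.0, -0.5]
gripper_width: 0.0855
```

Run:
```python
from h import *
S=save('scene','s4')
o=r.get_obs();print(o['time_s'],o['joints'],o['eef_pos'],o['ft_force'])
```

```text
3.4667 [ 3.00467647e-01 -2.32858276e-01 -1.77143453e-01  1.62472587e+00
 -1.41886254e-03  1.59089132e+00] [0.25120575 0.07741274 0.37547634] [ 0.22874107 -1.83964519 -0.36994686]
```

View pics/s4.png

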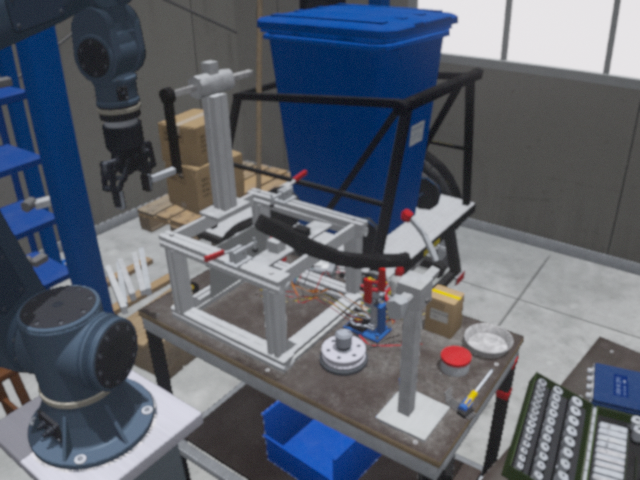

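Request:
step_arm([
  {"linear": [-2.6, -0.1, 0], "rotation": [0, 0, 0.1], "claw": 1},
  {"linear": [-2.6, -0.1, 0], "rotation": [0, 0, 0.1], "claw": 1},
  {"linear": [-2.6, -0.1, 0], "rotation": [0, 0, 0.1], "claw": 1},
  {"linear": [-2.6, -0.1, 0], "rotation": [0, 0, 0.1], "claw": 1},
  {"linear": [-2.6, -0.1, 0], "rotation": [0, 0, 0.1], "claw": 1},
  {"linear": [-2.6, -0.1, 0], "rotation": [0, 0, 0.1], "claw": 1},
  {"linear": [-2.6, -0.1, 0], "rotation": [0, 0, 0.1], "claw": 1},
  {"linear": [-1.3, 0, 0], "rotation": [0, 0, 0.08], "claw": 1},
])

```text
time_s: 4.13
eef_pos: [0.2383, -0.1204, 0.3735]
eef_rot: [2.724, 1.562, 0.003]
ft_force: [0.6, 1.0, -0.4]
gripper_width: 0.0857
```

```bash
cat >> h.py <<'E'
def st():
    o=r.get_obs(); M=R.from_rotvec(o['eef_rot']).as_matrix()
    print('t',round(o['time_s'],2),'j',np.round(o['joints'],3),'p',np.round(o['eef_pos'],4),'yawy',np.round(np.degrees(np.arctan2(M[1,1],M[0,1])),2),'z',np.round(M[:,2],3),'f',np.round(o['ft_force'],1),'w',round(o['gripper_width'],4)); return o,M
def goal(p):
    o,M=st(); print('tool shift cm',np.round(100*M.T@(np.array(p)-o['eef_pos']),2))
E
python3 -c "
from h import *
goal([.569,-.301,.376])"
```

```text
t 4.13 j [-4.690e-01 -2.260e-01 -1.780e-01  1.617e+00  1.000e-03  1.631e+00] p [ 0.2383 -0.1204  0.3735] yawy -30.33 z [ 0.002 -0.    -1.   ] f [ 0.6  1.  -0.4] w 0.0857
tool shift cm [ 1.12 37.66 -0.16]
```

Request:
step_arm([
  {"linear": [0.2, 3, -0.1], "rotation": [0, 0, 0], "claw": 1},
  {"linear": [0.2, 3.8, -0.1], "rotation": [0, 0, 0], "claw": 1},
  {"linear": [0.2, 3.8, 0], "rotation": [0, 0, 0], "claw": 1},
  {"linear": [0.2, 3.8, 0], "rotation": [0, 0, 0], "claw": 1},
  {"linear": [0.2, 3.8, 0], "rotation": [0, 0, 0], "claw": 1},
  {"linear": [0.2, 3.8, 0], "rotation": [0, 0, 0], "claw": 1},
  {"linear": [0, 3.8, 0], "rotation": [0, 0, 0], "claw": 1},
  {"linear": [0, 3.8, 0], "rotation": [0, 0, 0], "claw": 1},
  {"linear": [0, 3.8, 0], "rotation": [0, 0, 0], "claw": 1},
  {"linear": [0, 3, 0], "rotation": [0, 0, 0], "claw": 1},
])

```text
time_s: 4.97
eef_pos: [0.5687, -0.3099, 0.3728]
eef_rot: [2.733, 1.54, 0.005]
ft_force: [0.5, -0.1, 0.8]
gripper_width: 0.0855
```

Request:
step_arm([
  {"linear": [0, 0, 0], "rotation": [0, 0, -0.12], "claw": 1},
  {"linear": [0, 0, 0], "rotation": [0, 0, -0.12], "claw": 1},
  {"linear": [0, 0, 0], "rotation": [0, 0, -0.12], "claw": 1},
  {"linear": [0, 0, 0], "rotation": [0, 0, -0.12], "claw": 1},
  {"linear": [0, 0, 0], "rotation": [0, 0, -0.12], "claw": 1},
  {"linear": [0, 0, 0], "rotation": [0, 0, -0.12], "claw": 1},
  {"linear": [0, 0, 0], "rotation": [0, 0, -0.12], "claw": 1},
  {"linear": [0, 0, 0], "rotation": [0, 0, -0.12], "claw": 1},
  {"linear": [0, 0, 0], "rotation": [0, 0, -0.12], "claw": 1},
  {"linear": [0, 0, 0], "rotation": [0, 0, -0.12], "claw": 1},
])

```text
time_s: 5.8
eef_pos: [0.5825, -0.3168, 0.3526]
eef_rot: [-1.32, -2.839, -0.002]
ft_force: [1.1, 0.3, 0.5]
gripper_width: 0.0855
```

Request:
step_arm([
  {"linear": [0, 0, 0], "rotation": [0, 0, -0.12], "claw": 1},
  {"linear": [0, 0, 0], "rotation": [0, 0, -0.12], "claw": 1},
  {"linear": [0, 0, 0], "rotation": [0, 0, -0.12], "claw": 1},
  {"linear": [0, 0, 0], "rotation": [0, 0, -0.12], "claw": 1},
  {"linear": [0, 0, 0], "rotation": [0, 0, -0.12], "claw": 1},
  {"linear": [0, 0, 0], "rotation": [0, 0, -0.12], "claw": 1},
  {"linear": [0, 0, 0], "rotation": [0, 0, -0.12], "claw": 1},
  {"linear": [0, 0, 0], "rotation": [0, 0, -0.12], "claw": 1},
  {"linear": [0, 0, 0], "rotation": [0, 0, -0.12], "claw": 1},
  {"linear": [0, 0, 0], "rotation": [0, 0, -0.12], "claw": 1},
])

```text
time_s: 6.63
eef_pos: [0.5889, -0.3189, 0.3414]
eef_rot: [0.59, -3.071, -0.019]
ft_force: [0.6, 0.2, -0.5]
gripper_width: 0.0856
```

```bash
python3 -c "
from h import *
goal([.569,-.301,.376])"
```

```text
t 6.63 j [-0.496  0.527  0.654  1.717  0.    -0.876] p [ 0.5889 -0.3189  0.3414] yawy 111.73 z [-0.016  0.009 -1.   ] f [ 0.6  0.2 -0.5] w 0.0856
tool shift cm [ 1.22  2.45 -3.41]
```

Request:
step_arm([
  {"linear": [0, 0.2, -0.2], "rotation": [0, 0, -0.119], "claw": 1},
  {"linear": [0, 0.2, -0.2], "rotation": [0, 0, -0.119], "claw": 1},
  {"linear": [0, 0.2, -0.2], "rotation": [0, 0, -0.119], "claw": 1},
  {"linear": [0, 0.2, -0.2], "rotation": [0, 0, -0.119], "claw": 1},
  {"linear": [0, 0.2, -0.2], "rotation": [0, 0, -0.119], "claw": 1},
  {"linear": [0, 0.2, -0.1], "rotation": [0, 0, -0.119], "claw": 1},
  {"linear": [0, 0.2, -0.1], "rotation": [0, 0, -0.119], "claw": 1},
  {"linear": [0, 0.2, -0.1], "rotation": [0, 0, -0.119], "claw": 1},
  {"linear": [0, 0.2, -0.1], "rotation": [0, 0, -0.119], "claw": 1},
  {"linear": [0, 0.2, -0.1], "rotation": [0, 0, -0.119], "claw": 1},
])

```text
time_s: 7.47
eef_pos: [0.5799, -0.3095, 0.3459]
eef_rot: [2.28, -2.151, -0.042]
ft_force: [0.1, 0.3, 0.0]
gripper_width: 0.0859
```

Run:
```python
from h import *
np.set_printoptions(precision=4,suppress=True)
goal([.569,-.301,.34])
W=save('wrist','w5'); 
for n in ['stand','pliers_grip','ring_centre','axle','groove','shaft_top']:
    print(n,[(np.round(d['centre'],4),round(d['score'],2)) for d in r.spot_point('wrist',n)[:3]])
S=save('scene','s5')
```

```text
t 7.47 j [-0.49   0.509  0.635  1.724  0.    -2.12 ] p [ 0.5799 -0.3095  0.3459] yawy -176.63 z [-0.024  0.013 -1.   ] f [0.1 0.3 0. ] w 0.0859
tool shift cm [-0.91  1.03  0.62]
stand [(array([ 0.5705, -0.301 ,  0.0004]), 0.86)]
pliers_grip [(array([ 0.5668, -0.2996,  0.1345]), 0.89), (array([ 0.5682, -0.301 ,  0.0032]), 0.2)]
ring_centre [(array([ 0.5647, -0.2676,  0.0151]), 0.66)]
axle [(array([ 0.4441, -0.298 , -0.0035]), 0.75)]
groove [(array([ 0.4453, -0.3008,  0.0429]), 0.74)]
shaft_top [(array([ 0.4434, -0.3004,  0.0744]), 0.79)]
```

View pics/w5.png

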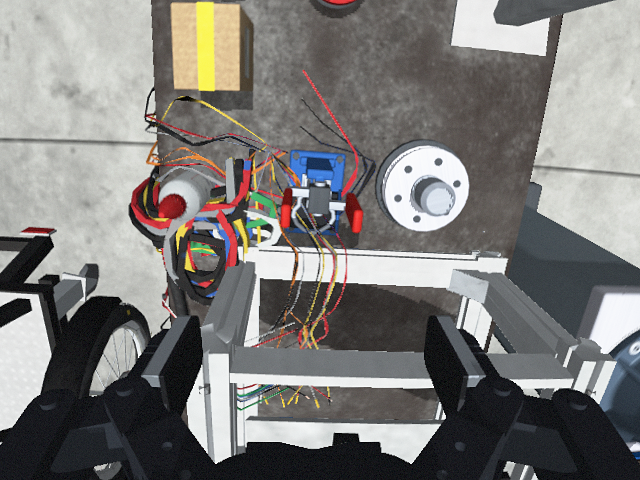

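View pics/s5.png

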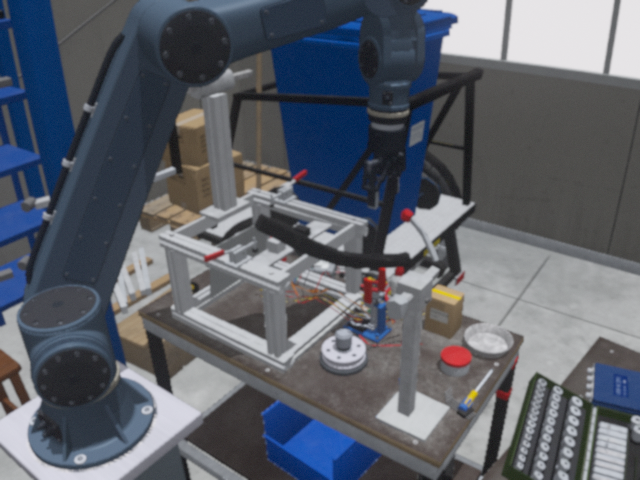

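```bash
cat >> h.py <<'E'
def goal2(p,yaw=180.):
    a=np.radians(yaw); y=np.array([np.cos(a),np.sin(a),0]); z=np.array([0,0,-1.]); G=np.c_[np.cross(y,z),y,z]
    o,M=st(); print('tool shift cm',np.round(100*M.T@(np.array(p)-o['eef_pos']),2),'rot',np.round(R.from_matrix(M.T@G).as_rotvec(),3))
E
python3 -c "
from h import *
goal2([.568,-.301,.25])"
```

```text
t 7.87 j [-0.491  0.508  0.635  1.725  0.    -2.111] p [ 0.5795 -0.3095  0.3467] yawy -177.13 z [-0.024  0.013 -1.   ] f [-0.1  0.3 -0.9] w 0.0851
tool shift cm [-0.76  0.89  9.7 ] rot [0.023 0.014 0.05 ]
```

Request:
step_arm([
  {"linear": [-0.3, 0.3, 2.5], "rotation": [0.012, 0.007, 0.025], "claw": 1},
  {"linear": [-0.3, 0.3, 3], "rotation": [0.011, 0.007, 0.025], "claw": 1},
  {"linear": [-0.2, 0.3, 2.5], "rotation": [0, 0, 0], "claw": 1},
  {"linear": [0, 0, 0.5], "rotation": [0, 0, 0], "claw": 1},
  {"linear": [0, 0, 0], "rotation": [0, 0, 0], "claw": 1},
])

```text
time_s: 8.28
eef_pos: [0.5705, -0.3016, 0.2606]
eef_rot: [-2.21, 2.231, -0.01]
ft_force: [0.6, -0.5, -0.0]
gripper_width: 0.0853
```

Run:
```python
from h import *
np.set_printoptions(precision=4,suppress=True)
goal2([.568,-.301,.25])
W=save('wrist','w6'); 
for n in ['stand','pliers_grip','ring_centre','axle','groove','shaft_top']:
    print(n,[(np.round(d['centre'],4),round(d['score'],2)) for d in r.spot_point('wrist',n)[:3]])
goal2([.568,-.301,.25])
```

```text
t 8.28 j [-0.486  0.445  0.313  1.432 -0.    -2.047] p [ 0.5705 -0.3016  0.2606] yawy 179.46 z [ 0.006 -0.003 -1.   ] f [ 0.6 -0.5 -0. ] w 0.0853
tool shift cm [-0.06  0.26  1.06] rot [-0.006 -0.003 -0.009]
stand [(array([ 0.5713, -0.3002,  0.0009]), 0.59), (array([ 0.4476, -0.2956, -0.0042]), 0.16)]
pliers_grip [(array([ 0.5647, -0.3017,  0.1354]), 0.71)]
ring_centre []
axle [(array([ 0.4441, -0.2994, -0.0068]), 0.78), (array([ 0.4446, -0.298 ,  0.0414]), 0.64)]
groove [(array([ 0.4483, -0.2998,  0.0414]), 0.94)]
shaft_top [(array([ 0.4458, -0.3038,  0.0764]), 0.71)]
t 8.63 j [-0.486  0.445  0.317  1.433 -0.    -2.048] p [ 0.5717 -0.3023  0.2624] yawy 179.5 z [ 0.009 -0.005 -1.   ] f [-0.9 -0.4  0.3] w 0.0853
tool shift cm [-0.13  0.39  1.24] rot [-0.009 -0.005 -0.009]
```

View pics/w6.png

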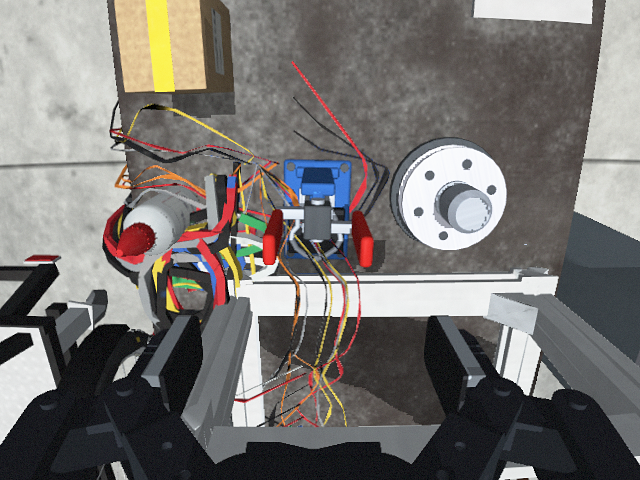

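```bash
cat > ov.py <<'E'
from h import *
def circ(c,rad,z): a=np.linspace(0,2*np.pi,60); return np.c_[c[0]+rad*np.cos(a),c[1]+rad*np.sin(a),0*a+z]
def draw(img,im,P,col,f,x0,y0):
    q=((proj(im,P)-[x0,y0])*f).astype(int); cv2.polylines(img,[q.reshape(-1,1,2)],False,col,1,cv2.LINE_AA)
E
python3 - <<'E'
from ov import *
# emulate pose at time of picture w6
import h
im0=r.get_image('wrist'); px=cv2.imread('pics/w6.png')
Tt=np.eye(4); Tt[:3,:3]=R.from_rotvec([-2.21,2.231,-0.01]).as_matrix(); Tt[:3,3]=[.5705,-.3016,.2606]
im=dict(im0); im['T']=Tt@im0['T_tool_cam']
np.save('Ttc.npy',im0['T_tool_cam'])
x0,y0,f=240,130,2.8
c=cv2.resize(px[130:290,240:520],None,fx=f,fy=f,interpolation=2)
def pl(x,y,a):
    ca,sa=np.cos(a),np.sin(a); return lambda P: np.c_[x+np.array(P)[:,0]*ca-np.array(P)[:,1]*sa, y+np.array(P)[:,0]*sa+np.array(P)[:,1]*ca, np.array(P)[:,2]]
L=pl(.568,-.301,-np.pi/2)
for s in (1,-1):
    for z in (.162,):
        draw(c,im,L([[-.01,s*.025,z],[.01,s*.025,z],[.01,s*.033,z],[-.01,s*.033,z],[-.01,s*.025,z]]),(0,255,0),f,x0,y0)
for z in (.008,): draw(c,im,L([[-.068,-.032,z],[.032,-.032,z],[.032,.032,z],[-.068,.032,z],[-.068,-.032,z]]),(0,255,255),f,x0,y0)
for rad,z in ((.014,.078),(.048,.034),(.0185,.072)): draw(c,im,circ((.4443,-.3007),rad,z),(255,0,255),f,x0,y0)
cv2.imwrite('pics/o6.png',c)
E
```

View pics/o6.png

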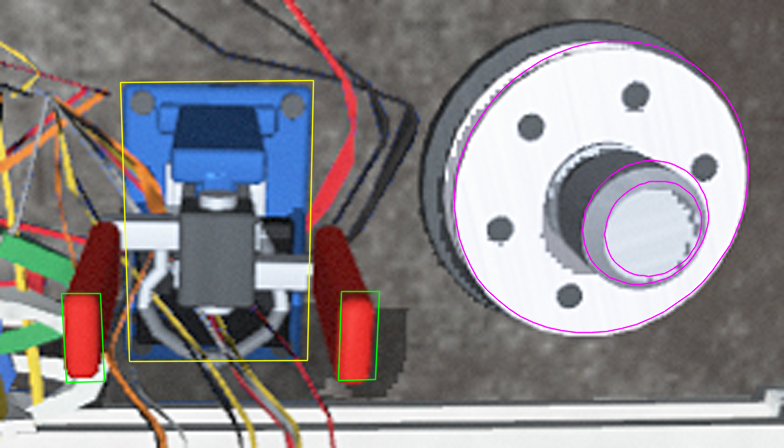

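Request:
step_arm([
  {"linear": [-0.1, 0.2, 2], "rotation": [-0.009, -0.005, -0.005], "claw": 1},
  {"linear": [0, 0.1, 2], "rotation": [0, 0, -0.004], "claw": 1},
  {"linear": [0, 0.1, 1.5], "rotation": [0, 0, 0], "claw": 1},
  {"linear": [0, 0, 0.4], "rotation": [0, 0, 0], "claw": 1},
])

```text
time_s: 9.02
eef_pos: [0.5699, -0.3025, 0.2052]
eef_rot: [-2.221, 2.22, -0.01]
ft_force: [-0.9, 0.1, -0.5]
gripper_width: 0.0855
```

```bash
python3 -c "
from h import *
goal2([.568,-.301,.138])"
```

```text
t 9.02 j [-0.488  0.459  0.194  1.299 -0.    -2.059] p [ 0.5699 -0.3025  0.2052] yawy -179.97 z [ 0.006 -0.003 -1.   ] f [-0.9  0.1 -0.5] w 0.0855
tool shift cm [-0.17  0.23  6.71] rot [-0.006 -0.003  0.001]
```

Request:
step_arm([
  {"linear": [-0.1, 0.15, 1.5], "rotation": [-0.006, -0.003, 0], "claw": 1},
  {"linear": [-0.05, 0.1, 2], "rotation": [0, 0, 0], "claw": 1},
  {"linear": [0, 0, 1.8], "rotation": [0, 0, 0], "claw": 1},
  {"linear": [0, 0, 0.7], "rotation": [0, 0, 0], "claw": 1},
])

```text
time_s: 9.35
eef_pos: [0.5694, -0.3021, 0.1468]
eef_rot: [-2.221, 2.22, -0.008]
ft_force: [0.6, 0.6, -0.4]
gripper_width: 0.0852
```

```bash
python3 -c "
from h import *
save('wrist','w7')
goal2([.568,-.301,.138])"
```

```text
t 9.4 j [-0.488  0.487  0.088  1.167 -0.    -2.059] p [ 0.5692 -0.302   0.1463] yawy -179.98 z [ 0.004 -0.002 -1.   ] f [-0.1  0.5 -0.4] w 0.0854
tool shift cm [-0.1   0.12  0.83] rot [-0.004 -0.002  0.   ]
```

View pics/w7.png

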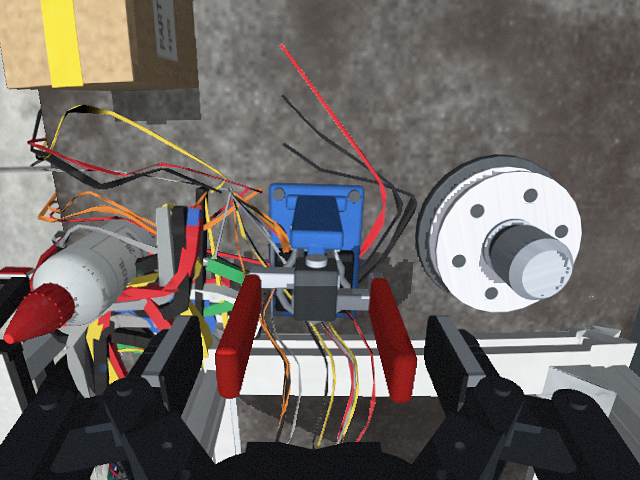

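Request:
step_arm([
  {"linear": [-0.1, 0.15, 0.8], "rotation": [-0.004, -0.002, 0], "claw": 1},
  {"linear": [0, 0, 0.1], "rotation": [0, 0, 0], "claw": 1},
  {"linear": [0, 0, 0], "rotation": [0, 0, 0], "claw": 1},
])

```text
time_s: 9.65
eef_pos: [0.5687, -0.3015, 0.1389]
eef_rot: [-2.222, 2.221, -0.002]
ft_force: [0.4, -0.9, 0.2]
gripper_width: 0.0856
```

```bash
python3 -c "
from h import *
goal2([.568,-.301,.138])"
```

```text
t 9.65 j [-0.487  0.492  0.077  1.154 -0.    -2.058] p [ 0.5687 -0.3015  0.1389] yawy -179.99 z [ 0.001 -0.001 -1.   ] f [ 0.4 -0.9  0.2] w 0.0856
tool shift cm [-0.05  0.07  0.09] rot [-0.001 -0.001  0.   ]
```

Request:
step_arm([
  {"linear": [0, 0, 0], "rotation": [0, 0, 0], "claw": -1},
  {"linear": [0, 0, 0], "rotation": [0, 0, 0], "claw": -1},
  {"linear": [0, 0, 0], "rotation": [0, 0, 0], "claw": -1},
  {"linear": [0, 0, 0], "rotation": [0, 0, 0], "claw": -1},
  {"linear": [0, 0, 0], "rotation": [0, 0, 0], "claw": -1},
  {"linear": [0, 0, 0], "rotation": [0, 0, 0], "claw": -1},
])

```text
time_s: 10.15
eef_pos: [0.5691, -0.3023, 0.1442]
eef_rot: [-2.221, 2.221, -0.01]
ft_force: [-0.3, 1.1, -3.2]
gripper_width: 0.0327
```

Request:
step_arm([
  {"linear": [0, 0, 0], "rotation": [0, 0, 0], "claw": -1},
  {"linear": [0, 0, 0], "rotation": [0, 0, 0], "claw": -1},
  {"linear": [0, 0, 0], "rotation": [0, 0, 0], "claw": -1},
  {"linear": [0, 0, 0], "rotation": [0, 0, 0], "claw": -1},
  {"linear": [0, 0, 0], "rotation": [0, 0, 0], "claw": -1},
  {"linear": [0, 0, 0], "rotation": [0, 0, 0], "claw": -1},
])

```text
time_s: 10.65
eef_pos: [0.5692, -0.3022, 0.1434]
eef_rot: [-2.221, 2.221, -0.009]
ft_force: [-0.3, -0.2, 0.3]
gripper_width: 0.0326
```

```bash
python3 -c "
from h import *
save('wrist','w8')
goal2([.568,-.301,.138])"
```

```text
t 10.7 j [-4.880e-01  4.880e-01  8.200e-02  1.159e+00 -1.000e-03 -2.058e+00] p [ 0.5692 -0.3023  0.1435] yawy 179.99 z [ 0.004 -0.004 -1.   ] f [-0.2 -0.2 -1.5] w 0.0331
tool shift cm [-0.13  0.12  0.55] rot [-0.004 -0.004 -0.   ]
```

View pics/w8.png

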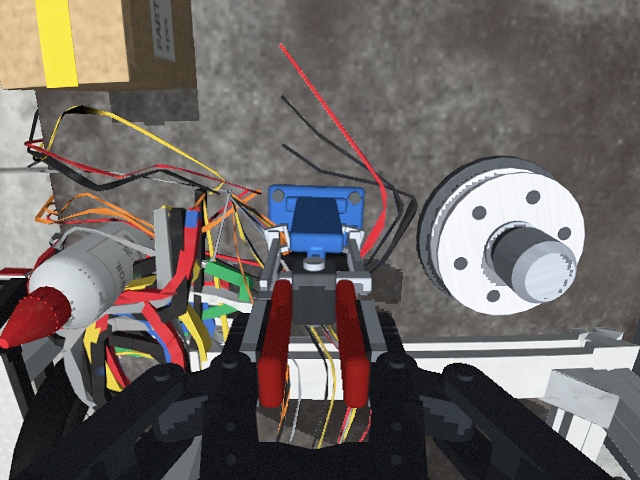

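Request:
step_arm([
  {"linear": [0, 0, -0.5], "rotation": [0, 0, 0], "claw": -1},
  {"linear": [0, 0, -1], "rotation": [0, 0, 0], "claw": -1},
  {"linear": [0, 0, -1], "rotation": [0, 0, 0], "claw": -1},
  {"linear": [0, 0, -1], "rotation": [0, 0, 0], "claw": -1},
])

```text
time_s: 11.03
eef_pos: [0.5679, -0.3014, 0.1788]
eef_rot: [2.221, -2.221, 0.002]
ft_force: [0.7, 0.0, -2.9]
gripper_width: 0.0328
```

```bash
python3 -c "
from h import *
S=save('scene','s9'); save('wrist','w9')
p=S['pixels'][:,:,::-1]; cv2.imwrite('pics/s9c.png',cv2.resize(p[220:370,300:450],None,fx=4,fy=4,interpolation=2))
goal2([.5692,-.3023,.248])"
```

```text
t 11.13 j [-4.870e-01  4.680e-01  1.460e-01  1.244e+00 -1.000e-03 -2.058e+00] p [ 0.5689 -0.302   0.1804] yawy 179.99 z [ 0.004 -0.003 -1.   ] f [ 0.1  0.1 -2.4] w 0.0331
tool shift cm [ 0.05 -0.05 -6.76] rot [-0.004 -0.003 -0.   ]
```

View pics/s9c.png

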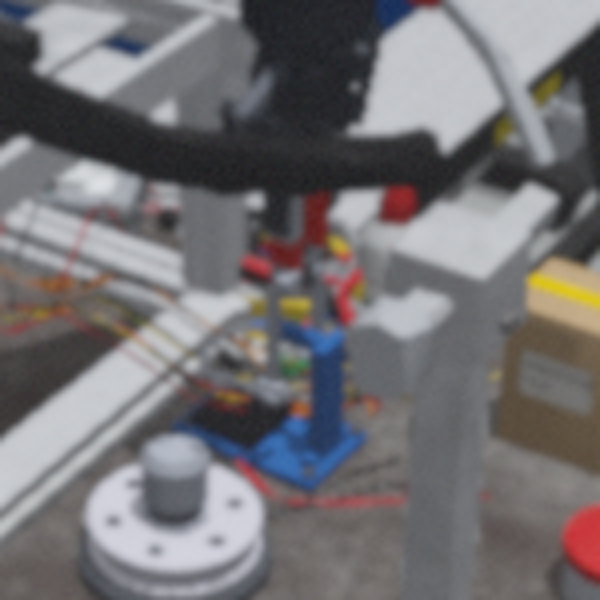

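View pics/w9.png

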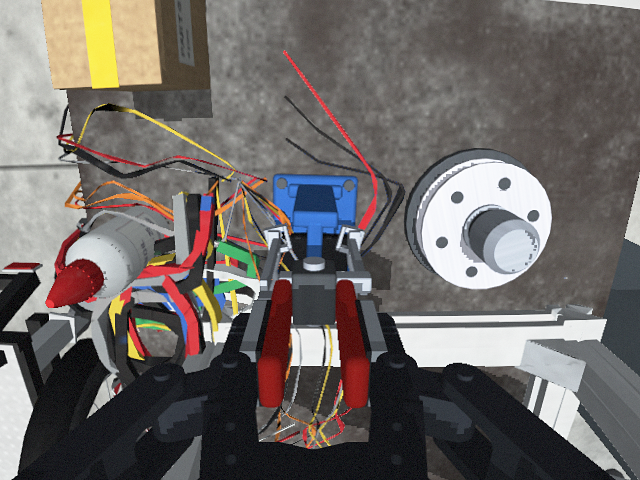

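Request:
step_arm([
  {"linear": [0, 0, -1], "rotation": [-0.004, -0.003, 0], "claw": -1},
  {"linear": [0, 0, -1.2], "rotation": [0, 0, 0], "claw": -1},
  {"linear": [0, 0, -1.2], "rotation": [0, 0, 0], "claw": -1},
  {"linear": [0, 0, -1.2], "rotation": [0, 0, 0], "claw": -1},
  {"linear": [0, 0, -1.2], "rotation": [0, 0, 0], "claw": -1},
  {"linear": [0, 0, -1.2], "rotation": [0, 0, 0], "claw": -1},
  {"linear": [0, 0, -0.6], "rotation": [0, 0, 0], "claw": -1},
  {"linear": [0, 0, 0], "rotation": [0, 0, 0], "claw": -1},
])

```text
time_s: 11.8
eef_pos: [0.5686, -0.3017, 0.2604]
eef_rot: [2.221, -2.221, 0.0]
ft_force: [-0.5, 0.2, -1.8]
gripper_width: 0.0332
```

```bash
python3 -c "
from h import *
S=save('scene','s10'); W=save('wrist','w10')
p=S['pixels'][:,:,::-1]; cv2.imwrite('pics/s10c.png',cv2.resize(p[200:350,300:450],None,fx=4,fy=4,interpolation=2))
p=W['pixels'][:,:,::-1]; cv2.imwrite('pics/w10c.png',cv2.resize(p[150:430,200:560],None,fx=2.1,fy=2.1,interpolation=2))
for c in ('scene','wrist'):print([(np.round(d['centre'],4),round(d['score'],2)) for d in r.spot_point(c,'ring_centre')[:3]])
goal2([.5692,-.3023,.25])"
```

```text
[(array([ 0.5693, -0.2683,  0.1347]), 0.72)]
[(array([ 5.681e-01, -3.036e-01, -4.000e-04]), 0.33)]
t 12.0 j [-0.488  0.449  0.313  1.438 -0.    -2.058] p [ 0.5679 -0.3013  0.2582] yawy 180.0 z [-0.003  0.001 -1.   ] f [ 0.1 -0.3 -2.8] w 0.0331
tool shift cm [ 0.1  -0.13  0.82] rot [ 0.003  0.001 -0.   ]
```

View pics/s10c.png

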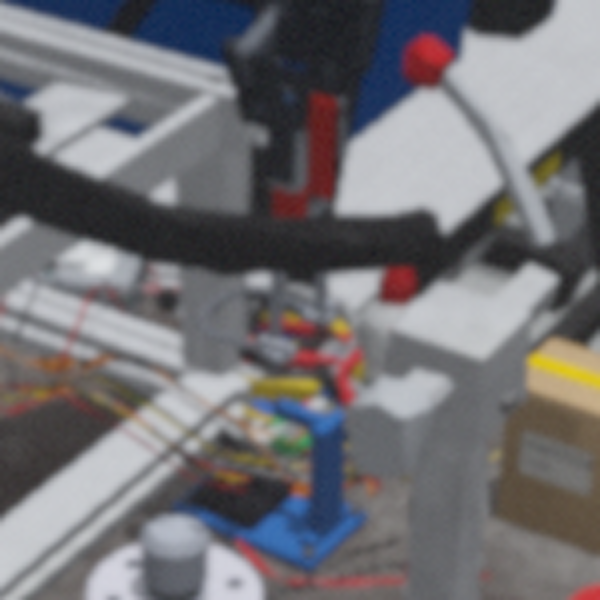

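View pics/w10c.png

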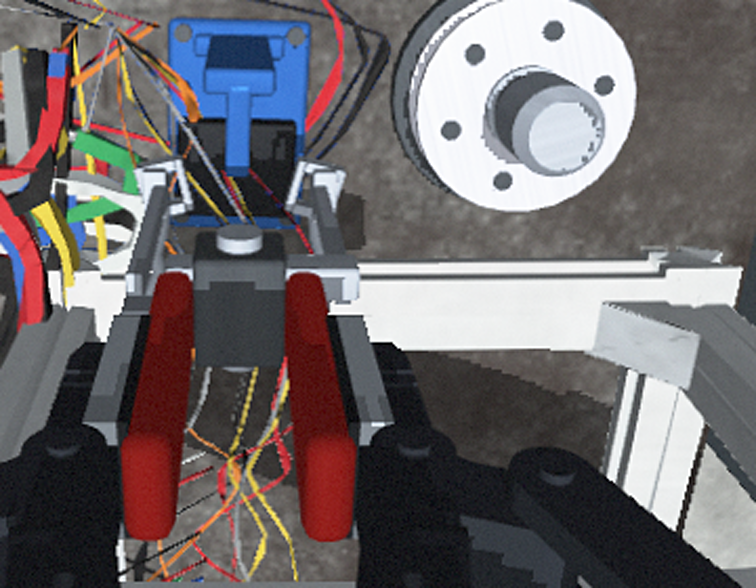

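```bash
cat >> h.py <<'E'
def save(cam,name):
    o=r.get_obs(); im=r.get_image(cam); cv2.imwrite(f'pics/{name}.png',im['pixels'][:,:,::-1])
    if 'T' not in im:
        T=np.eye(4); T[:3,:3]=R.from_rotvec(o['eef_rot']).as_matrix(); T[:3,3]=o['eef_pos']; im['T']=T@im['T_tool_cam']; np.save(f'pics/{name}.npy',im['T'])
    return im
def score(px,im,curves):
    g=cv2.GaussianBlur(cv2.cvtColor(px,cv2.COLOR_BGR2GRAY).astype(np.float32),(0,0),1.2)
    m=np.hypot(cv2.Sobel(g,-1,1,0),cv2.Sobel(g,-1,0,1)); m=np.minimum(m,150)
    def f(P):
        q=proj(im,P).astype(np.float32); return cv2.remap(m,q[None,:,0],q[None,:,1],cv2.INTER_LINEAR).mean()
    return f
E
python3 - <<'E'
from ov import *
from scipy.optimize import brute
im1=save('wrist','w11'); px1=cv2.imread('pics/w11.png')
Tt=np.eye(4); Tt[:3,:3]=R.from_rotvec([-2.21,2.231,-0.01]).as_matrix(); Tt[:3,3]=[.5705,-.3016,.2606]
im6=dict(im1); im6['T']=Tt@im1['T_tool_cam']; px6=cv2.imread('pics/w6.png')
for nm,px,im in (('w6',px6,im6),('w11',px1,im1)):
    f=score(px,im,None)
    for lab,cs in (('pulley',[(.048,.034)]),('top',[(.014,.078),(.0185,.072)]),('all',[(.048,.034),(.014,.078),(.0185,.072)])):
        g=lambda v: -sum(f(circ(v,a,z)) for a,z in cs)
        x,fv,_,_=brute(g,((.434,.454),(-.311,-.291)),Ns=41,full_output=True,finish=None); print(nm,lab,x,fv/len(cs))
f=score(px6,im6,None)
def hand(v):
    x,y,a=v; tot=0; t=np.linspace(0,1,20)[:,None]
    for s in (1,-1):
        c=np.array([[-.01,s*.025],[.01,s*.025],[.01,s*.033],[-.01,s*.033],[-.01,s*.025]])
        P=np.vstack([c[i]*(1-t)+c[i+1]*t for i in range(4)]); b=a-np.pi/2
        tot-=f(np.c_[x+P[:,0]*np.cos(b)-P[:,1]*np.sin(b),y+P[:,0]*np.sin(b)+P[:,1]*np.cos(b),0*P[:,0]+.162])
    return tot
x,fv,_,_=brute(hand,((.560,.576),(-.309,-.293),(-.06,.06)),Ns=25,full_output=True,finish=None);print('handles',x,fv)
# top & scene for axle
for c in('top','scene'):
    im=save(c,c+'11'); f=score(cv2.imread(f'pics/{c}11.png'),im,None)
    for lab,cs in (('pulley',[(.048,.034)]),('all',[(.048,.034),(.054,.010),(.014,.078)])):
        g=lambda v: -sum(f(circ(v,a,z)) for a,z in cs)
        x,fv,_,_=brute(g,((.434,.454),(-.311,-.291)),Ns=41,full_output=True,finish=None); print(c,lab,x,fv/len(cs))
st()
E
```

```text
w6 pulley [ 0.444 -0.299] -142.74228
w6 top [ 0.4445 -0.299 ] -120.49707
w6 all [ 0.4445 -0.299 ] -127.86881
w11 pulley [ 0.4445 -0.299 ] -143.53703
w11 top [ 0.4445 -0.299 ] -120.326416
w11 all [ 0.4445 -0.299 ] -128.0633
handles [ 0.56866667 -0.293       0.05      ] -204.47559
top pulley [ 0.4365 -0.301 ] -35.897644
top all [ 0.4415 -0.3005] -26.451591
scene pulley [ 0.442 -0.299] -135.27538
scene all [ 0.4435 -0.2975] -106.61792
t 12.15 j [-0.488  0.449  0.313  1.438 -0.    -2.058] p [ 0.5679 -0.3014  0.2583] yawy 179.99 z [-0.003  0.001 -1.   ] f [-0.7 -0.3 -2.8] w 0.0326
```

Run:
```python
from ov import *
px=cv2.imread('pics/w6.png'); im=r.get_image('wrist')
Tt=np.eye(4); Tt[:3,:3]=R.from_rotvec([-2.21,2.231,-0.01]).as_matrix(); Tt[:3,3]=[.5705,-.3016,.2606]
im['T']=Tt@im['T_tool_cam']
m=((px[:,:,2]>190)&(px[:,:,1]<70)).astype(np.uint8); m[:200]=0
n,l,s,c=cv2.connectedComponentsWithStats(m)
for i in range(1,n):
    if s[i,4]>100:
        ys,xs=np.where(l==i); P=np.array([ray(im,(u,v),.162) for u,v in zip(xs,ys)])
        q=np.percentile(P,[2,98],axis=0); print(s[i],c[i],P.mean(0),q[:,:2].ravel(), q[:,:2].mean(0))
        box=cv2.minAreaRect((P[:,:2]*1e4).astype(np.float32)); print(box)
```

```text
[177 200  57  42 461] [211.63557484 223.79392625] [ 0.63015508 -0.31783009  0.162     ] [ 0.61709708 -0.33133826  0.64917854 -0.30868421] [ 0.63313781 -0.32001123]
((6317.57568359375, -3163.472412109375), (428.6009521484375, 117.17243194580078), 35.41358184814453)
[263 236  11  29 298] [268.16442953 249.54026846] [ 0.59789127 -0.30175076  0.162     ] [ 0.59488661 -0.31020086  0.60089246 -0.29320171] [ 0.59788953 -0.30170128]
((5980.14794921875, -3014.180419921875), (177.66246032714844, 59.24309158325195), 87.56024932861328)
[104 238  40  26 250] [123.404 253.732] [ 0.68603512 -0.29953764  0.162     ] [ 0.67457979 -0.30842391  0.69599485 -0.2941433 ] [ 0.68528732 -0.30128361]
((6867.14306640625, -3006.942626953125), (85.1635971069336, 253.58584594726562), 64.94054412841797)
[197 239  14  23 123] [203.43089431 249.1300813 ] [ 0.63639487 -0.30226301  0.162     ] [ 0.6329781  -0.30802143  0.63949607 -0.2953186 ] [ 0.63623708 -0.30167001]
((6360.91259765625, -3016.63232421875), (52.14358901977539, 141.10902404785156), 24.910913467407227)
[361 238  12  29 297] [366.14141414 251.79124579] [ 0.54019072 -0.29991532  0.162     ] [ 0.53701729 -0.308546    0.54330107 -0.29149779] [ 0.54015918 -0.30002189]
((5399.8955078125, -2997.392578125), (64.59693145751953, 177.9696502685547), 1.7227967977523804)
[216 274   9  31 189] [220.16402116 289.06349206] [ 0.62869067 -0.27599539  0.162     ] [ 0.6260968  -0.28482402  0.63110961 -0.2664131 ] [ 0.62860321 -0.27561856]
((6287.83984375, -2758.7353515625), (206.33419799804688, 49.127296447753906), 85.06294250488281)
```

Request:
step_arm([
  {"linear": [0, 0, 0], "rotation": [0, 0, 0.12], "claw": -1},
  {"linear": [0, 0, 0], "rotation": [0, 0, 0.12], "claw": -1},
  {"linear": [0, 0, 0], "rotation": [0, 0, 0.12], "claw": -1},
  {"linear": [0, 0, 0], "rotation": [0, 0, 0.12], "claw": -1},
  {"linear": [0, 0, 0], "rotation": [0, 0, 0.12], "claw": -1},
  {"linear": [0, 0, 0], "rotation": [0, 0, 0.12], "claw": -1},
  {"linear": [0, 0, 0], "rotation": [0, 0, 0.12], "claw": -1},
])

```text
time_s: 12.78
eef_pos: [0.5673, -0.301, 0.2559]
eef_rot: [1.078, -2.946, -0.008]
ft_force: [-0.0, 0.3, -2.4]
gripper_width: 0.0327
```

```bash
python3 -c "
from h import *
goal2([.568,-.301,.256],90)"
```

```text
t 12.78 j [-0.488  0.451  0.31   1.437 -0.    -1.189] p [ 0.5673 -0.301   0.2559] yawy 130.19 z [-0.006  0.003 -1.   ] f [-0.   0.3 -2.4] w 0.0327
tool shift cm [-0.05 -0.04 -0.01] rot [ 0.005 -0.005  0.701]
```

Request:
step_arm([
  {"linear": [0, 0, 0], "rotation": [0.005, -0.005, 0.12], "claw": -1},
  {"linear": [0, 0, 0], "rotation": [0, 0, 0.12], "claw": -1},
  {"linear": [0, 0, 0], "rotation": [0, 0, 0.12], "claw": -1},
  {"linear": [0, 0, 0], "rotation": [0, 0, 0.12], "claw": -1},
  {"linear": [0, 0, 0], "rotation": [0, 0, 0.12], "claw": -1},
  {"linear": [0, 0, 0], "rotation": [0, 0, 0.08], "claw": -1},
  {"linear": [0, 0, 0], "rotation": [0, 0, 0.01], "claw": -1},
])

```text
time_s: 13.37
eef_pos: [0.5667, -0.3007, 0.2534]
eef_rot: [-0.038, -3.139, -0.006]
ft_force: [-0.7, -0.0, -3.1]
gripper_width: 0.0332
```

```bash
python3 -c "
from h import *
goal2([.408,-.299,.245],90)"
```

```text
t 13.37 j [-0.489  0.447  0.298  1.425  0.002 -0.465] p [ 0.5667 -0.3007  0.2534] yawy 88.61 z [-0.002  0.004 -1.   ] f [-0.7 -0.  -3.1] w 0.0332
tool shift cm [15.87 -0.22  0.88] rot [ 0.004 -0.002 -0.024]
```

Request:
step_arm([
  {"linear": [2, 0, 0], "rotation": [0.004, -0.002, -0.02], "claw": -1},
  {"linear": [2.6, 0, 0], "rotation": [0, 0, 0], "claw": -1},
  {"linear": [2.8, 0, 0], "rotation": [0, 0, 0], "claw": -1},
  {"linear": [2.8, 0, 0], "rotation": [0, 0, 0], "claw": -1},
  {"linear": [2.6, 0, 0], "rotation": [0, 0, 0], "claw": -1},
  {"linear": [1.6, 0, 0], "rotation": [0, 0, 0], "claw": -1},
  {"linear": [0, 0, 0], "rotation": [0, 0, 0], "claw": -1},
])

```text
time_s: 13.95
eef_pos: [0.4172, -0.299, 0.2499]
eef_rot: [0.026, -3.138, -0.002]
ft_force: [-0.3, 0.1, -3.3]
gripper_width: 0.0331
```

Run:
```python
from h import *
goal2([.408,-.299,.235],90)
S=save('scene','s12'); T=save('top','t12')
cv2.imwrite('pics/s12c.png',cv2.resize(S['pixels'][200:400,260:460,::-1],None,fx=3,fy=3,interpolation=2))
cv2.imwrite('pics/t12c.png',cv2.resize(T['pixels'][220:340,280:440,::-1],None,fx=5,fy=5,interpolation=2))
for c in ('scene','top'):print([(np.round(d['centre'],4),round(d['score'],2)) for d in r.spot_point(c,'ring_centre')[:3]])
goal2([.408,-.299,.235],90)
```

```text
t 13.95 j [-6.220e-01  2.220e-01 -4.400e-02  1.308e+00 -1.000e-03 -6.380e-01] p [ 0.4172 -0.299   0.2499] yawy 90.95 z [-0.003  0.001 -1.   ] f [-0.3  0.1 -3.3] w 0.0331
tool shift cm [0.91 0.02 1.5 ] rot [ 0.001 -0.003  0.017]
[(array([ 0.4538, -0.2986,  0.1233]), 0.52)]
[]
t 14.15 j [-0.618  0.226 -0.039  1.307  0.    -0.635] p [ 0.421  -0.2996  0.2497] yawy 90.94 z [-0.001  0.001 -1.   ] f [ 1.2  0.6 -2.2] w 0.033
tool shift cm [1.3  0.08 1.47] rot [ 0.001 -0.001  0.016]
```

View pics/s12c.png

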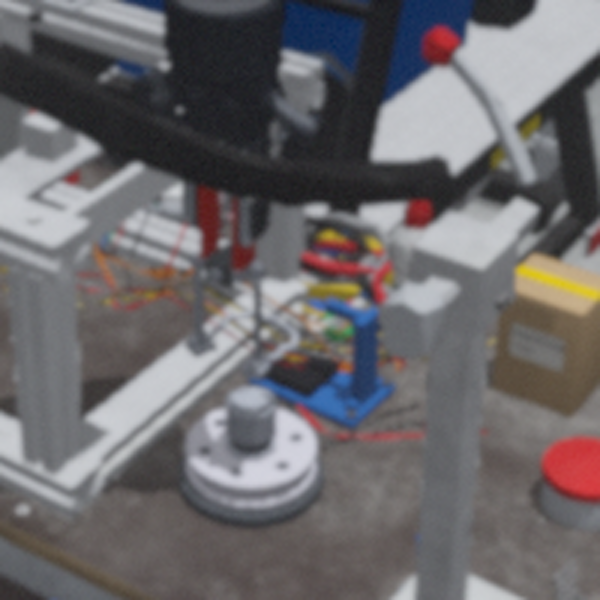

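View pics/t12c.png

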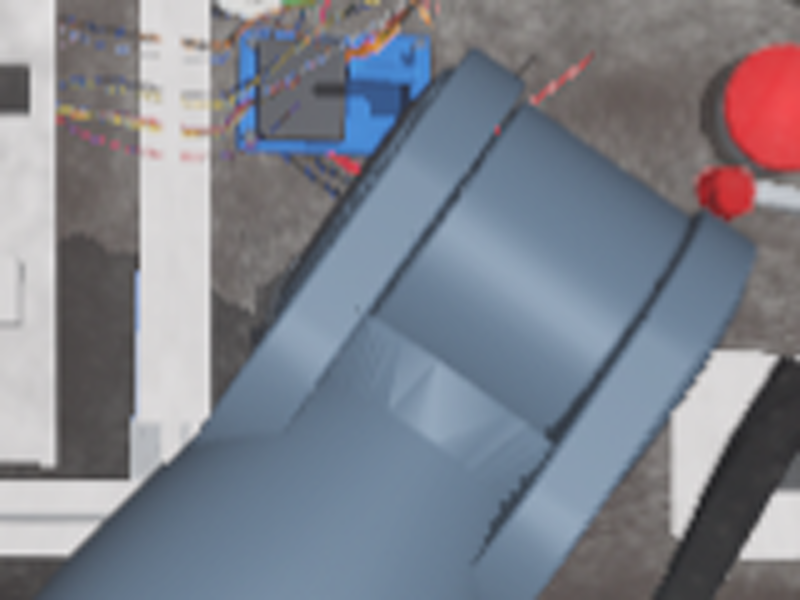

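Run:
```python
from ov import *
im=r.get_image('scene'); st()
px=cv2.imread('pics/s12.png'); x0,y0,f=290,270,6
c=cv2.resize(px[270:370,290:410],None,fx=f,fy=f,interpolation=2); c0=c.copy()
rc=np.array([.4172+.0364,-.299,.2499-.1235])
draw(c,im,circ(rc,.0295,rc[2]),(0,255,0),f,x0,y0)
draw(c,im,circ(rc,.0215,rc[2]),(0,255,255),f,x0,y0)
for rad,z in ((.014,.078),(.048,.034),(.0185,.072)): draw(c,im,circ((.4445,-.299),rad,z),(255,0,255),f,x0,y0)
cv2.imwrite('pics/o12.png',c);cv2.imwrite('pics/o12b.png',c0)
```

```text
t 14.2 j [-0.618  0.227 -0.039  1.307 -0.    -0.635] p [ 0.4212 -0.2996  0.2496] yawy 90.94 z [-0.001  0.001 -1.   ] f [-0.1  0.1 -3.2] w 0.0328
```

View pics/o12.png

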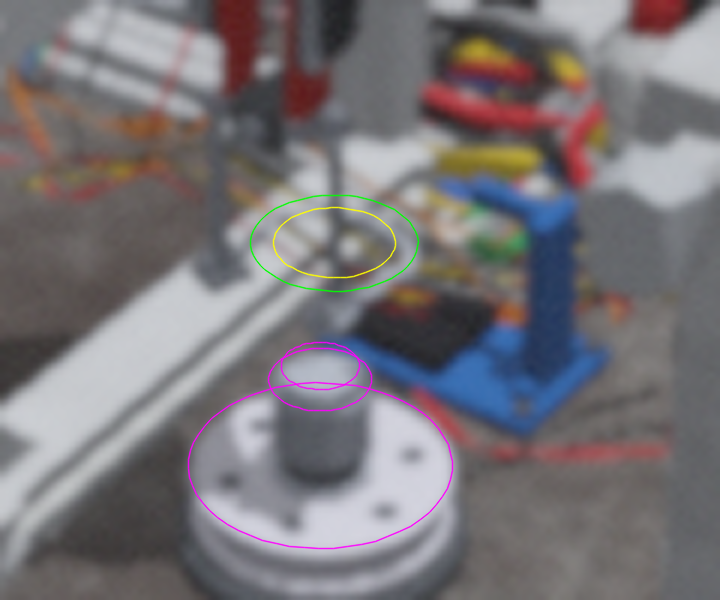

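View pics/o12b.png

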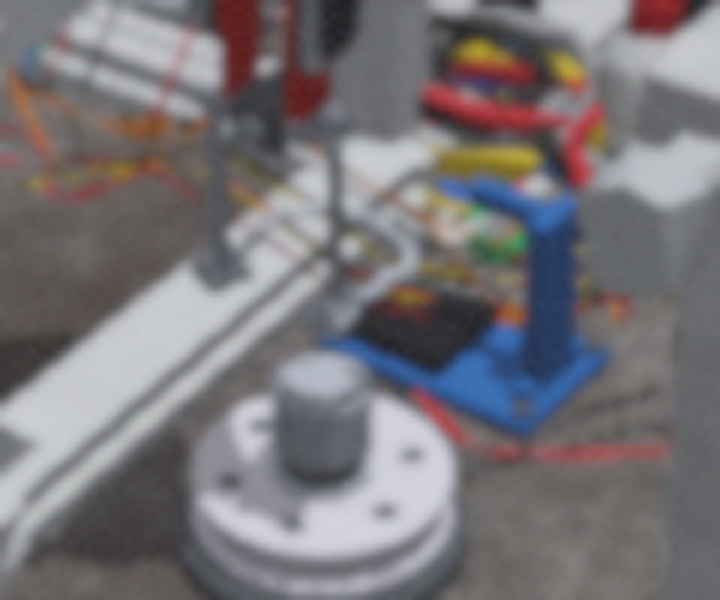

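Request:
step_arm([
  {"linear": [0.7, 0.1, 0.8], "rotation": [0.001, -0.001, 0.016], "claw": -1},
  {"linear": [0.5, 0, 0.8], "rotation": [0, 0, 0], "claw": -1},
  {"linear": [0.1, 0, 0.7], "rotation": [0, 0, 0], "claw": -1},
  {"linear": [0, 0, 0.3], "rotation": [0, 0, 0], "claw": -1},
  {"linear": [0, 0, 0], "rotation": [0, 0, 0], "claw": -1},
])

```text
time_s: 14.62
eef_pos: [0.4113, -0.2988, 0.2208]
eef_rot: [0.009, -3.141, -0.001]
ft_force: [0.2, -0.2, -2.4]
gripper_width: 0.0332
```

Run:
```python
from ov import *
o,_=st(); im=save('scene','s13'); W=save('wrist','w13'); goal2([.408,-.299,.21],90)
px=cv2.imread('pics/s13.png'); x0,y0,f=290,270,6
c=cv2.resize(px[270:370,290:410],None,fx=f,fy=f,interpolation=2); c0=c.copy()
rc=np.array(o['eef_pos'])+[.0364,0,-.1235]
draw(c,im,circ(rc,.027,rc[2]),(0,255,0),f,x0,y0)
for rad,z in ((.014,.078),(.048,.034),(.0185,.072)): draw(c,im,circ((.4445,-.299),rad,z),(255,0,255),f,x0,y0)
cv2.imwrite('pics/o13.png',c);cv2.imwrite('pics/o13b.png',c0)
```

```text
t 14.62 j [-0.628  0.223 -0.118  1.23   0.    -0.634] p [ 0.4113 -0.2988  0.2208] yawy 90.33 z [-0.  0. -1.] f [ 0.2 -0.2 -2.4] w 0.0332
t 14.72 j [-0.628  0.223 -0.116  1.231  0.    -0.634] p [ 0.4115 -0.299   0.2215] yawy 90.32 z [ 0. -0. -1.] f [-0.6 -0.3 -2.4] w 0.0328
tool shift cm [ 0.35 -0.    1.15] rot [-0.     0.     0.006]
```

View pics/o13.png

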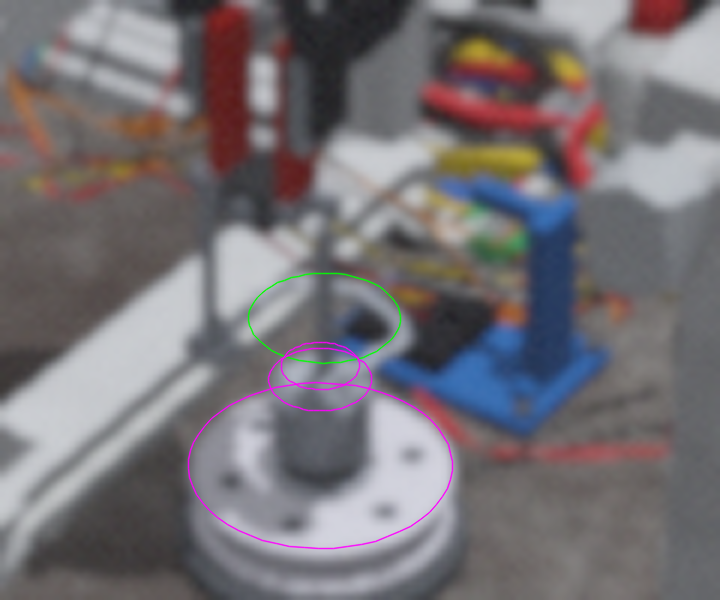

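View pics/o13b.png

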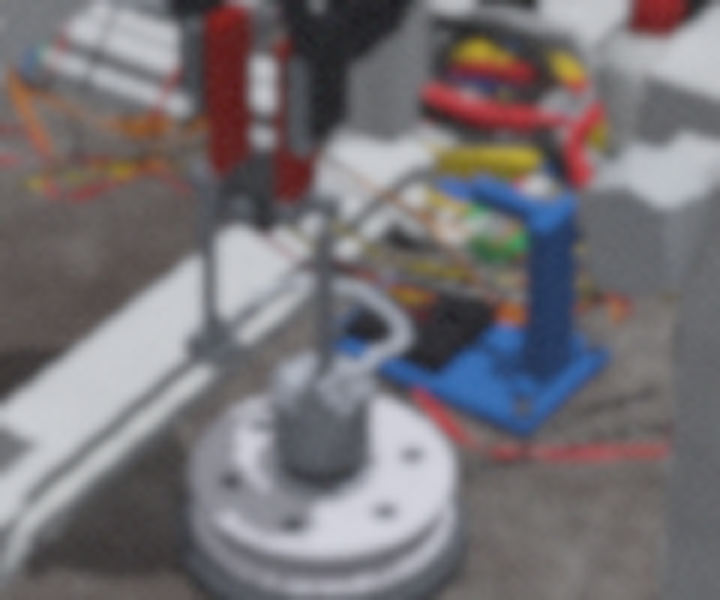

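View pics/w13.png

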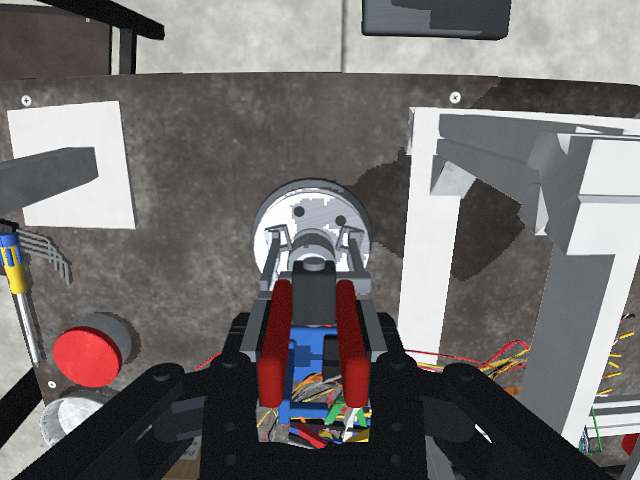

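```bash
cat >> ov.py <<'E'
def ringm(c,yaw,op,rad):
    # yaw: direction of ring +x (lugs)
    out=[]
    for s in (1,-1):
        a=np.linspace(np.pi,np.pi*0.12,40); P=np.c_[rad*np.cos(a),s*rad*np.sin(a)]
        piv=np.array([-.0245,0]); t=s*op; Rm=np.array([[np.cos(t),-np.sin(t)],[np.sin(t),np.cos(t)]])
        P=(P-piv)@Rm.T+piv; Y=np.array([[np.cos(yaw),-np.sin(yaw)],[np.sin(yaw),np.cos(yaw)]])
        P=P@Y.T; out.append(np.c_[P+c[:2],np.full(len(P),c[2])])
    return out
E
python3 - <<'E'
from ov import *
im=r.get_image('scene'); px=cv2.imread('pics/s13.png'); x0,y0,f=305,300,10
c=cv2.resize(px[300:360,305:380],None,fx=f,fy=f,interpolation=2)
b=np.array([.5,1.3]); 
rc=np.array([.4114,-.2989,.2210])+[.0364,0,-.1235]
for rad in (.022,.027):
  for P in ringm(rc,np.pi,.23,rad): draw(c,im,P,(0,255,0),f,x0-b[0],y0-b[1])
for rad,z in ((.014,.078),(.0185,.072),(.048,.034)): draw(c,im,circ((.4445,-.299),rad,z),(255,0,255),f,x0-b[0],y0-b[1])
cv2.imwrite('pics/o13c.png',c)
st()
E
```

```text
t 14.77 j [-0.628  0.223 -0.116  1.231  0.    -0.634] p [ 0.4116 -0.2991  0.2218] yawy 90.31 z [ 0.001 -0.    -1.   ] f [-1.2 -0.2 -2. ] w 0.0332
```

View pics/o13c.png

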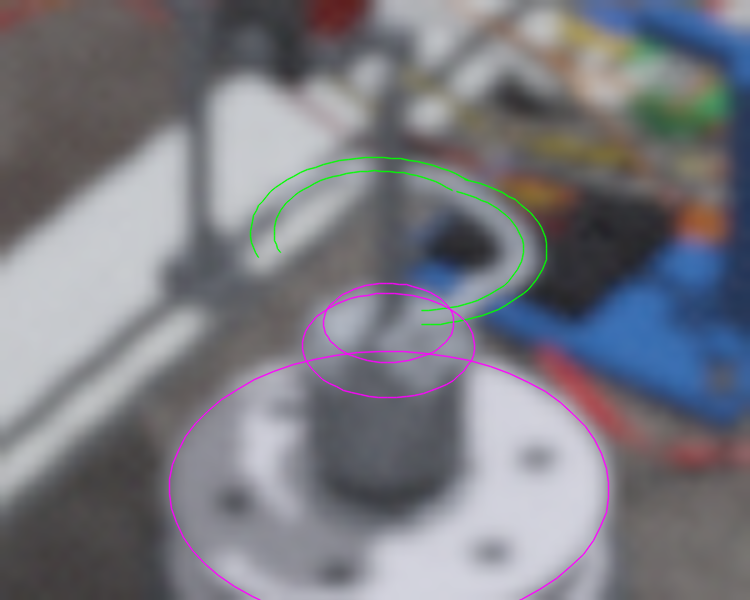

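Request:
step_arm([
  {"linear": [0.4, 0, 0.3], "rotation": [0, 0, 0.006], "claw": -1},
  {"linear": [0.1, 0, 0.2], "rotation": [0, 0, 0], "claw": -1},
  {"linear": [0, 0, 0], "rotation": [0, 0, 0], "claw": -1},
  {"linear": [0, 0, 0], "rotation": [0, 0, 0], "claw": -1},
])

```text
time_s: 15.1
eef_pos: [0.4068, -0.2995, 0.2171]
eef_rot: [0.001, 3.139, -0.002]
ft_force: [0.3, 0.3, -2.7]
gripper_width: 0.033
```

```bash
python3 -c "
from h import *
goal2([.408,-.299,.20],90)"
```

```text
t 15.1 j [-0.635  0.217 -0.135  1.216  0.    -0.634] p [ 0.4068 -0.2995  0.2171] yawy 89.95 z [ 0.002 -0.001 -1.   ] f [ 0.3  0.3 -2.7] w 0.033
tool shift cm [-0.12  0.05  1.71] rot [-0.001  0.002 -0.001]
```

Request:
step_arm([
  {"linear": [-0.1, 0.05, 0.4], "rotation": [0, 0.002, 0], "claw": -1},
  {"linear": [0, 0, 0.4], "rotation": [0, 0, 0], "claw": -1},
  {"linear": [0, 0, 0.4], "rotation": [0, 0, 0], "claw": -1},
  {"linear": [0, 0, 0.2], "rotation": [0, 0, 0], "claw": -1},
])

```text
time_s: 15.43
eef_pos: [0.4082, -0.2992, 0.2026]
eef_rot: [0.002, 3.14, -0.004]
ft_force: [0.2, 0.4, -2.6]
gripper_width: 0.033
```

```bash
python3 -c "
from h import *
save('wrist','w14');S=save('scene','s14')
cv2.imwrite('pics/s14c.png',cv2.resize(S['pixels'][280:380,290:410,::-1],None,fx=6,fy=6,interpolation=2))
goal2([.408,-.299,.19],90)"
```

```text
t 15.53 j [-6.320e-01  2.270e-01 -1.600e-01  1.181e+00 -1.000e-03 -6.310e-01] p [ 0.4081 -0.2992  0.2027] yawy 89.94 z [ 0.001 -0.002 -1.   ] f [-0.9 -0.2 -2. ] w 0.0326
tool shift cm [0.01 0.02 1.27] rot [-0.002  0.001 -0.001]
```

View pics/s14c.png

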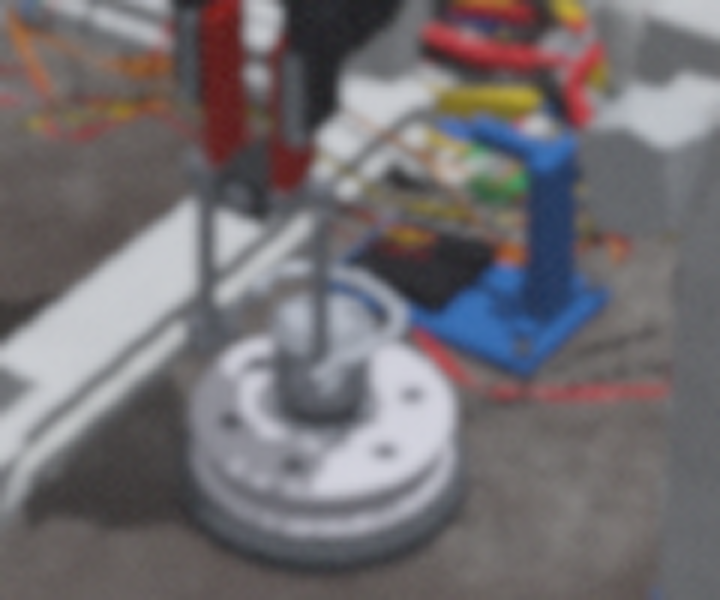

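View pics/w14.png

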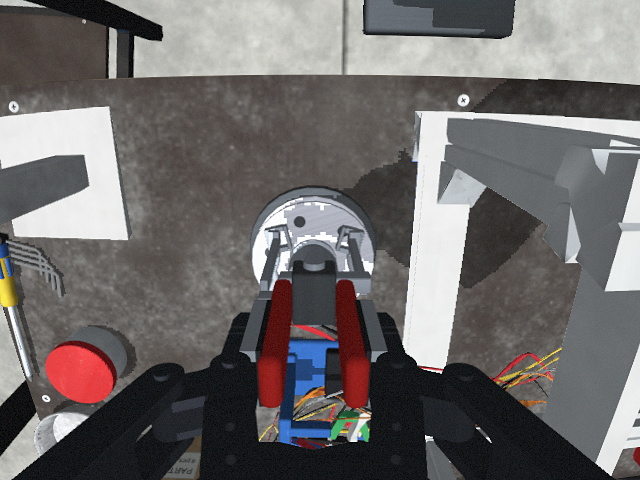

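Request:
step_arm([
  {"linear": [0, 0, 0.3], "rotation": [0, 0, 0], "claw": -1},
  {"linear": [0, 0, 0.3], "rotation": [0, 0, 0], "claw": -1},
  {"linear": [0, 0, 0.3], "rotation": [0, 0, 0], "claw": -1},
])

```text
time_s: 15.78
eef_pos: [0.4085, -0.2994, 0.1935]
eef_rot: [0.002, 3.14, -0.004]
ft_force: [-0.6, -0.8, -3.2]
gripper_width: 0.0331
```

```bash
python3 -c "
from h import *
S=save('scene','s15')
cv2.imwrite('pics/s15c.png',cv2.resize(S['pixels'][310:370,310:385,::-1],None,fx=10,fy=10,interpolation=2))
o=r.get_obs();print(o['moment'])
goal2([.408,-.299,.18],90)"
```

```text
[0.07057421 0.05490661 0.03603529]
t 15.83 j [-6.320e-01  2.330e-01 -1.790e-01  1.157e+00 -1.000e-03 -6.310e-01] p [ 0.4082 -0.2992  0.1929] yawy 89.94 z [ 0.001 -0.002 -1.   ] f [-0.9 -0.1 -3.2] w 0.0331
tool shift cm [0.02 0.02 1.29] rot [-0.002  0.001 -0.001]
```

View pics/s15c.png

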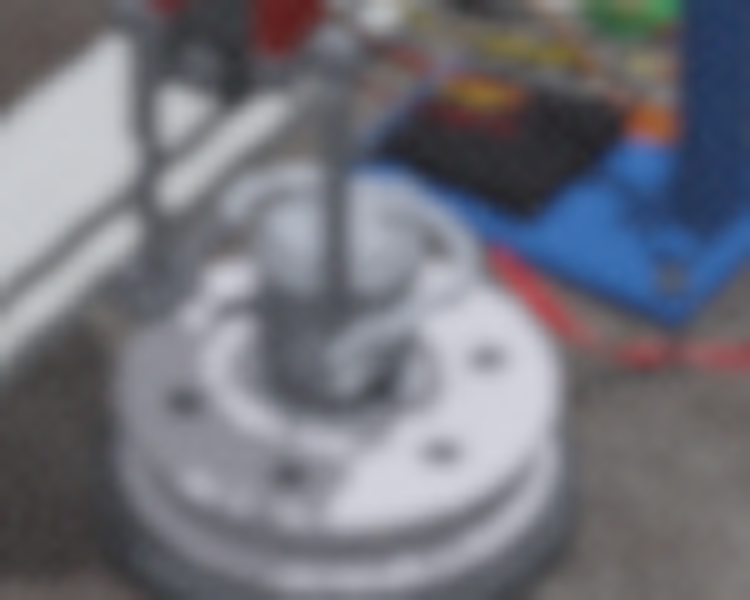

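Request:
step_arm([
  {"linear": [0, 0, 0.3], "rotation": [0, 0.001, 0], "claw": -1},
  {"linear": [0, 0, 0.3], "rotation": [0, 0, 0], "claw": -1},
  {"linear": [0, 0, 0.3], "rotation": [0, 0, 0], "claw": -1},
  {"linear": [0, 0, 0.2], "rotation": [0, 0, 0], "claw": -1},
])

```text
time_s: 16.17
eef_pos: [0.4083, -0.2993, 0.1809]
eef_rot: [0.002, 3.141, -0.004]
ft_force: [0.7, 0.3, -2.5]
gripper_width: 0.0333
```

```bash
python3 -c "
from h import *
goal2([.408,-.299,.168],90)"
```

```text
t 16.17 j [-0.632  0.241 -0.2    1.128 -0.002 -0.631] p [ 0.4083 -0.2993  0.1809] yawy 89.94 z [ 0.    -0.002 -1.   ] f [ 0.7  0.3 -2.5] w 0.0333
tool shift cm [0.03 0.03 1.29] rot [-0.002  0.    -0.001]
```

Request:
step_arm([
  {"linear": [0, 0, 0.3], "rotation": [0, 0, 0], "claw": -1},
  {"linear": [0, 0, 0.3], "rotation": [0, 0, 0], "claw": -1},
  {"linear": [0, 0, 0.3], "rotation": [0, 0, 0], "claw": -1},
  {"linear": [0, 0, 0.1], "rotation": [0, 0, 0], "claw": -1},
  {"linear": [0, 0, 0], "rotation": [0, 0, 0], "claw": -1},
])

```text
time_s: 16.58
eef_pos: [0.408, -0.2991, 0.1691]
eef_rot: [-0.002, -3.141, 0.003]
ft_force: [-0.1, 0.7, -2.0]
gripper_width: 0.0331
```

Run:
```python
from ov import *
o,_=st(); S=save('scene','s16'); save('wrist','w16')
px=cv2.imread('pics/s16.png'); x0,y0,f=305,310,10; b=np.array([.5,1.3])
c=cv2.resize(px[310:370,305:380],None,fx=f,fy=f,interpolation=2); cv2.imwrite('pics/s16c.png',c)
rc=np.array(o['eef_pos'])+[.0364,0,-.1235]
for rad in (.022,.027):
  for P in ringm(rc,np.pi,.23,rad): draw(c,S,P,(0,255,0),f,x0-b[0],y0-b[1])
cv2.imwrite('pics/o16.png',c)
for q in ('scene','wrist'):
  for n in ('ring_centre','groove'): print(q,n,[(np.round(d['centre'],4),round(d['score'],2)) for d in r.spot_point(q,n)[:2]])
goal2([.408,-.299,.166],90)
```

```text
t 16.58 j [-0.632  0.249 -0.221  1.1   -0.002 -0.631] p [ 0.408  -0.2991  0.1691] yawy 89.94 z [-0.001 -0.002 -1.   ] f [-0.1  0.7 -2. ] w 0.0331
scene ring_centre [(array([ 0.4426, -0.3005,  0.0399]), 0.66)]
scene groove [(array([ 0.4451, -0.3023,  0.0433]), 0.96), (array([ 0.5563, -0.5138,  0.0192]), 0.57)]
wrist ring_centre []
wrist groove []
t 16.88 j [-0.632  0.249 -0.22   1.101 -0.002 -0.631] p [ 0.4082 -0.2993  0.1696] yawy 89.94 z [ 0.    -0.002 -1.   ] f [ 0.3 -0.  -2.3] w 0.0328
tool shift cm [0.02 0.03 0.36] rot [-0.002  0.    -0.001]
```

View pics/s16c.png

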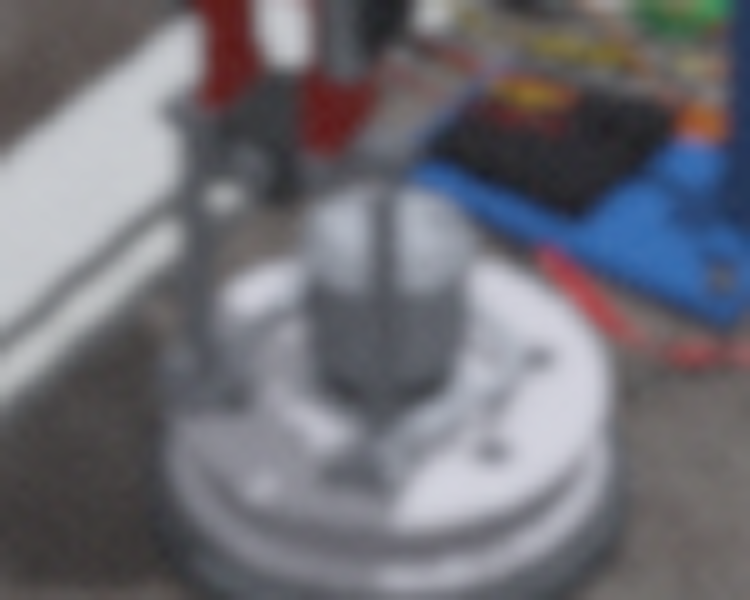

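View pics/o16.png

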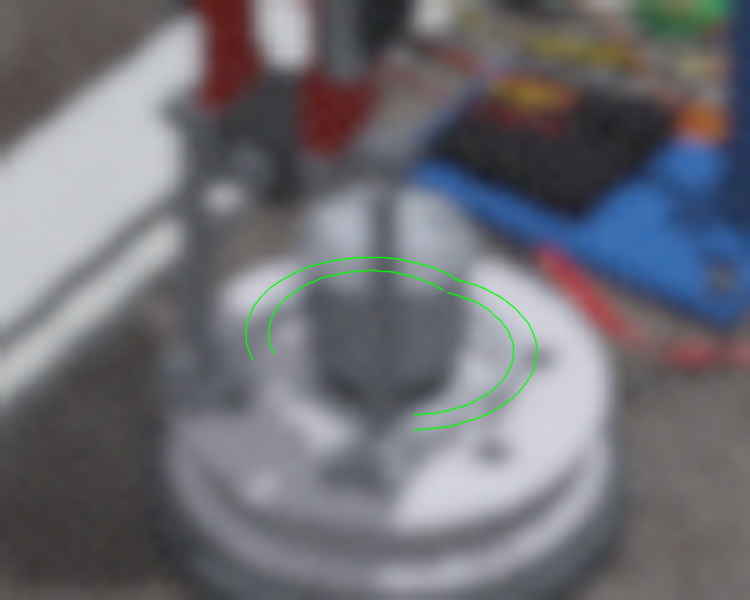

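View pics/w16.png

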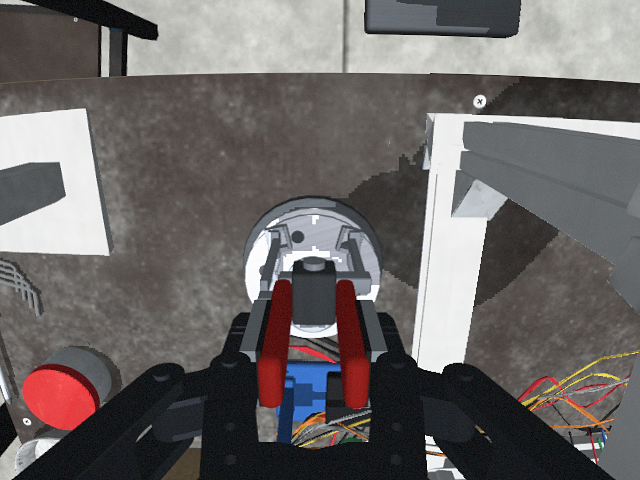

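Request:
step_arm([
  {"linear": [0, 0, 0.15], "rotation": [0, 0, 0], "claw": -1},
  {"linear": [0, 0, 0.1], "rotation": [0, 0, 0], "claw": -1},
])

```text
time_s: 17.05
eef_pos: [0.4084, -0.2994, 0.1674]
eef_rot: [0.002, 3.141, -0.004]
ft_force: [-0.2, -0.1, -2.3]
gripper_width: 0.033
```

Request:
step_arm([
  {"linear": [0, 0, 0.1], "rotation": [0, 0, 0], "claw": -1},
])

```text
time_s: 17.13
eef_pos: [0.4085, -0.2995, 0.1663]
eef_rot: [0.002, 3.141, -0.004]
ft_force: [-0.3, -0.3, -2.5]
gripper_width: 0.0329
```

Run:
```python
from ov import *
o,_=st(); S=save('scene','s17')
px=cv2.imread('pics/s17.png')
cv2.imwrite('pics/s17c.png',cv2.resize(px[310:370,305:380],None,fx=10,fy=10,interpolation=2))
px=cv2.imread('pics/w16.png');cv2.imwrite('pics/w16c.png',cv2.resize(px[190:340,230:400],None,fx=4,fy=4,interpolation=2))
for q in ('scene',):
  for n in ('ring_centre','groove'): print(q,n,[(np.round(d['centre'],4),round(d['score'],2)) for d in r.spot_point(q,n)[:2]])
```

```text
t 17.13 j [-0.632  0.251 -0.226  1.091 -0.002 -0.631] p [ 0.4085 -0.2995  0.1663] yawy 89.94 z [ 0.001 -0.003 -1.   ] f [-0.3 -0.3 -2.5] w 0.0329
scene ring_centre [(array([ 0.4432, -0.2969,  0.0423]), 0.53)]
scene groove [(array([ 0.4446, -0.3022,  0.046 ]), 0.8)]
```

View pics/s17c.png

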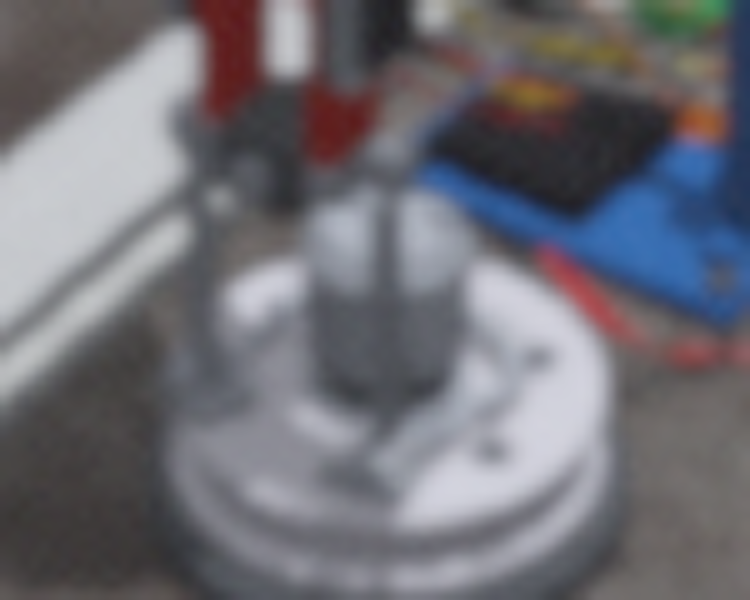

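View pics/w16c.png

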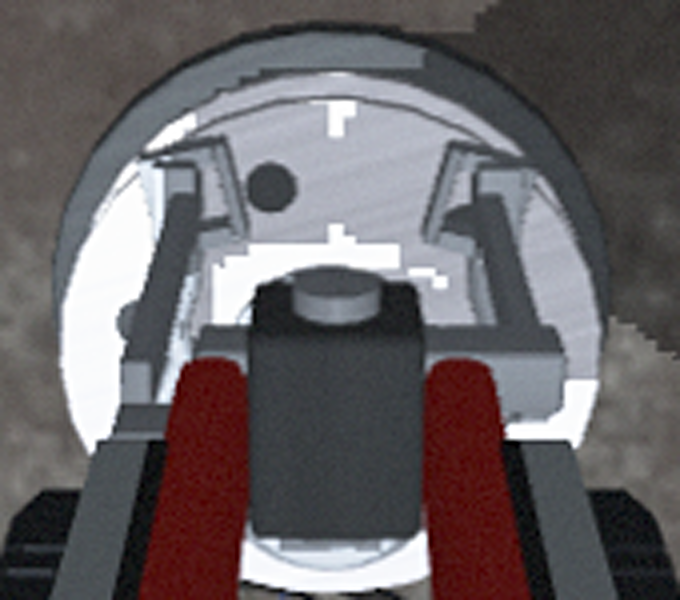

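Request:
step_arm([
  {"linear": [0.05, 0.05, 0.1], "rotation": [0, 0, 0], "claw": -1},
])

```text
time_s: 17.37
eef_pos: [0.4081, -0.299, 0.1654]
eef_rot: [0.002, 3.141, -0.004]
ft_force: [-0.5, 0.2, -1.9]
gripper_width: 0.0328
```

Request:
step_arm([
  {"linear": [0, 0, 0.1], "rotation": [0, 0, 0], "claw": -1},
])

```text
time_s: 17.45
eef_pos: [0.408, -0.299, 0.1643]
eef_rot: [0.002, 3.141, -0.004]
ft_force: [-0.4, 0.4, -2.6]
gripper_width: 0.0327
```

Request:
step_arm([
  {"linear": [0, 0, 0.1], "rotation": [0, 0, 0], "claw": -1},
])

```text
time_s: 17.53
eef_pos: [0.4082, -0.2991, 0.1638]
eef_rot: [0.002, 3.14, -0.005]
ft_force: [-2.8, 2.2, 14.8]
gripper_width: 0.033
```

Request:
step_arm([
  {"linear": [0, 0, -0.15], "rotation": [0, 0, 0], "claw": -1},
])

```text
time_s: 17.62
eef_pos: [0.4081, -0.299, 0.1652]
eef_rot: [0.002, 3.14, -0.005]
ft_force: [0.6, 0.8, -3.4]
gripper_width: 0.033
```

Request:
step_arm([
  {"linear": [0, 0, 0], "rotation": [0, 0, 0], "claw": -1},
  {"linear": [0, 0, 0], "rotation": [0, 0, 0], "claw": -1},
])

```text
time_s: 17.78
eef_pos: [0.4082, -0.2991, 0.1655]
eef_rot: [0.002, 3.14, -0.006]
ft_force: [0.8, -0.7, -2.5]
gripper_width: 0.0328
```

Run:
```python
from ov import *
st(); S=save('scene','s18')
for i in range(4):
  print([(n,np.round(d['centre'],4),round(d['score'],2)) for n in ('ring_centre','groove') for d in r.spot_point('scene',n)[:1]]); st()
px=cv2.imread('pics/s18.png')
cv2.imwrite('pics/s18c.png',cv2.resize(px[290:380,290:400],None,fx=7,fy=6.5,interpolation=2))
```

```text
t 17.78 j [-0.631  0.25  -0.23   1.087 -0.002 -0.63 ] p [ 0.4082 -0.2991  0.1655] yawy 89.94 z [ 0.002 -0.004 -1.   ] f [ 0.8 -0.7 -2.5] w 0.0328
[('ring_centre', array([ 0.4427, -0.2973,  0.0365]), 0.68), ('groove', array([ 0.4474, -0.3043,  0.0404]), 0.77)]
t 17.93 j [-0.631  0.25  -0.23   1.087 -0.002 -0.63 ] p [ 0.4082 -0.2991  0.1654] yawy 89.94 z [ 0.002 -0.003 -1.   ] f [ 0.3  0.4 -2.6] w 0.0331
[('ring_centre', array([ 0.4427, -0.2973,  0.0365]), 0.68), ('groove', array([ 0.4474, -0.3043,  0.0404]), 0.77)]
t 18.03 j [-0.631  0.25  -0.23   1.087 -0.002 -0.63 ] p [ 0.4082 -0.2991  0.1654] yawy 89.94 z [ 0.002 -0.003 -1.   ] f [-0.4  0.4 -2.7] w 0.0328
[('ring_centre', array([ 0.4427, -0.2973,  0.0365]), 0.68), ('groove', array([ 0.4474, -0.3043,  0.0404]), 0.77)]
t 18.13 j [-0.631  0.25  -0.23   1.087 -0.002 -0.63 ] p [ 0.4082 -0.2991  0.1654] yawy 89.94 z [ 0.002 -0.003 -1.   ] f [-0.5  0.1 -3.2] w 0.0331
[('ring_centre', array([ 0.4427, -0.2973,  0.0365]), 0.68), ('groove', array([ 0.4474, -0.3043,  0.0404]), 0.77)]
t 18.23 j [-0.631  0.25  -0.23   1.088 -0.002 -0.63 ] p [ 0.4082 -0.2991  0.1655] yawy 89.94 z [ 0.002 -0.003 -1.   ] f [-0.2  0.8 -2.3] w 0.0329
```

View pics/s18c.png

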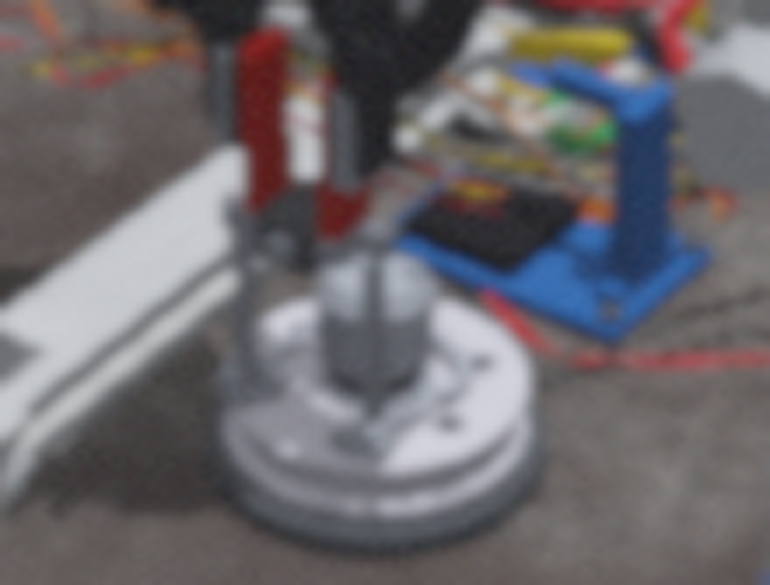

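Run:
```python
from ov import *
im=r.get_image('scene')
def run(name,tcp,bias):
    g=cv2.cvtColor(cv2.imread(f'pics/{name}.png'),cv2.COLOR_BGR2GRAY).astype(np.float32)
    def samp(P): q=(proj(im,P)+bias).astype(np.float32); return cv2.remap(g,q[None,:,0],q[None,:,1],cv2.INTER_LINEAR)[0]
    best=[]
    for dz in np.arange(-.008,.0081,.001):
      for dx in np.arange(-.004,.0041,.001):
        rc=np.array(tcp)+[.0364+dx,0,-.1235+dz]
        def arc(rad): A=ringm(rc,np.pi,.23,rad); return np.vstack([A[0][:14],A[1][:20]])  # near back
        s=samp(arc(.0245))-.5*samp(arc(.019))-.5*samp(arc(.030)); best.append((s.mean(),round(dz,4),round(dx,4)))
    best.sort(reverse=True); print(name,bias,best[:6])
for b in ((0,0),(.5,1.3)):
    run('s13',(.4114,-.2989,.2210),np.array(b)); run('s12',(.418,-.299,.2499),np.array(b)); run('s14',(.4081,-.2992,.2027),np.array(b)); run('s15',(.4083,-.2992,.1932),np.array(b))
```

```text
s13 [0 0] [(np.float32(22.408333), np.float64(-0.002), np.float64(-0.004)), (np.float32(22.31991), np.float64(-0.001), np.float64(-0.004)), (np.float32(22.228271), np.float64(-0.003), np.float64(-0.003)), (np.float32(21.926184), np.float64(-0.002), np.float64(-0.003)), (np.float32(21.856977), np.float64(-0.004), np.float64(-0.002)), (np.float32(21.624699), np.float64(-0.003), np.float64(-0.002))]
s12 [0 0] [(np.float32(9.973303), np.float64(0.0), np.float64(-0.004)), (np.float32(9.705983), np.float64(-0.001), np.float64(-0.004)), (np.float32(9.020536), np.float64(-0.001), np.float64(-0.003)), (np.float32(8.999239), np.float64(0.001), np.float64(-0.004)), (np.float32(8.766343), np.float64(0.0), np.float64(-0.003)), (np.float32(8.710205), np.float64(-0.002), np.float64(-0.003))]
s14 [0 0] [(np.float32(33.531235), np.float64(-0.002), np.float64(-0.003)), (np.float32(33.45245), np.float64(-0.001), np.float64(-0.004)), (np.float32(33.324806), np.float64(-0.003), np.float64(-0.002)), (np.float32(32.733643), np.float64(-0.004), np.float64(-0.001)), (np.float32(32.380787), np.float64(-0.002)
[... 1363 characters left out ...]
007137), np.float64(0.001), np.float64(-0.003)), (np.float32(31.980526), np.float64(0.0), np.float64(-0.002)), (np.float32(31.493149), np.float64(0.001), np.float64(-0.004)), (np.float32(31.476807), np.float64(0.002), np.float64(-0.003)), (np.float32(31.046904), np.float64(0.003), np.float64(-0.004))]
s15 [0.5 1.3] [(np.float32(23.854895), np.float64(0.004), np.float64(-0.004)), (np.float32(23.163187), np.float64(0.003), np.float64(-0.003)), (np.float32(22.89611), np.float64(0.003), np.float64(-0.004)), (np.float32(21.686193), np.float64(0.002), np.float64(-0.002)), (np.float32(21.663488), np.float64(0.002), np.float64(-0.003)), (np.float32(21.377111), np.float64(0.004), np.float64(-0.003))]
```

Run:
```python
from ov import *
im=r.get_image('scene')
px=cv2.imread('pics/s13.png'); x0,y0,f=330,310,16; b=np.array([.5,1.3])
out=[]
for dz in (0,-.0035):
    c=cv2.resize(px[310:345,330:363],None,fx=12,fy=12,interpolation=2)
    rc=np.array([.4114,-.2989,.2210])+[.0364,0,-.1235+dz]
    for rad in (.022,.027):
      for P in ringm(rc,np.pi,.23,rad): draw(c,im,P,(0,255,0),12,x0-b[0],y0-b[1])
    out.append(c)
cv2.imwrite('pics/cmp.png',np.hstack(out))
```

```text
(no output)
```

View pics/cmp.png

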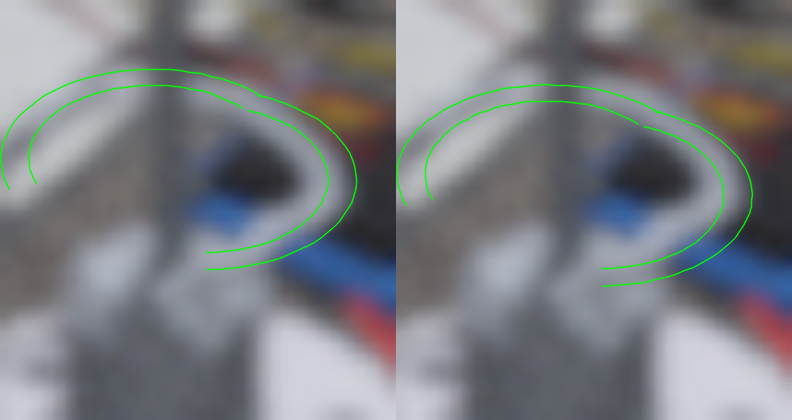

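Request:
step_arm([
  {"linear": [-0.1, 0, -0.07], "rotation": [0, 0, 0], "claw": -1},
  {"linear": [0, 0, 0], "rotation": [0, 0, 0], "claw": -1},
  {"linear": [0, 0, 0], "rotation": [0, 0, 0], "claw": -1},
  {"linear": [0, 0, 0], "rotation": [0, 0, 0], "claw": -1},
])

```text
time_s: 18.67
eef_pos: [0.4094, -0.2991, 0.1662]
eef_rot: [0.002, 3.14, -0.005]
ft_force: [1.1, -0.3, -2.6]
gripper_width: 0.033
```

Run:
```python
from ov import *
for i in range(3): st(); r.get_image('scene')
S=save('scene','s19');st()
px=cv2.imread('pics/s19.png'); b=np.array([.5,1.3])
c=cv2.resize(px[315:365,310:375],None,fx=12,fy=12,interpolation=2)
o=r.get_obs(); rc=np.array(o['eef_pos'])+[.0364,0,-.1235]; d=c.copy()
for rad in (.022,.027):
  for P in ringm(rc,np.pi,.23,rad): draw(d,S,P,(0,255,0),12,310-b[0],315-b[1])
cv2.imwrite('pics/o19.png',d)
```

```text
t 18.67 j [-0.63   0.251 -0.226  1.09  -0.002 -0.629] p [ 0.4094 -0.2991  0.1662] yawy 89.94 z [ 0.002 -0.003 -1.   ] f [ 1.1 -0.3 -2.6] w 0.033
t 18.72 j [-0.63   0.251 -0.226  1.09  -0.002 -0.629] p [ 0.4094 -0.2992  0.1663] yawy 89.94 z [ 0.002 -0.003 -1.   ] f [-0.4 -0.9 -1.4] w 0.0331
t 18.77 j [-0.63   0.251 -0.226  1.09  -0.002 -0.629] p [ 0.4093 -0.2991  0.1662] yawy 89.94 z [ 0.002 -0.003 -1.   ] f [-0.1  0.1 -2.1] w 0.0329
t 18.87 j [-0.63   0.251 -0.226  1.09  -0.002 -0.629] p [ 0.4094 -0.2991  0.1663] yawy 89.94 z [ 0.002 -0.003 -1.   ] f [ 0.4  0.2 -2.4] w 0.0332
```

View pics/o19.png

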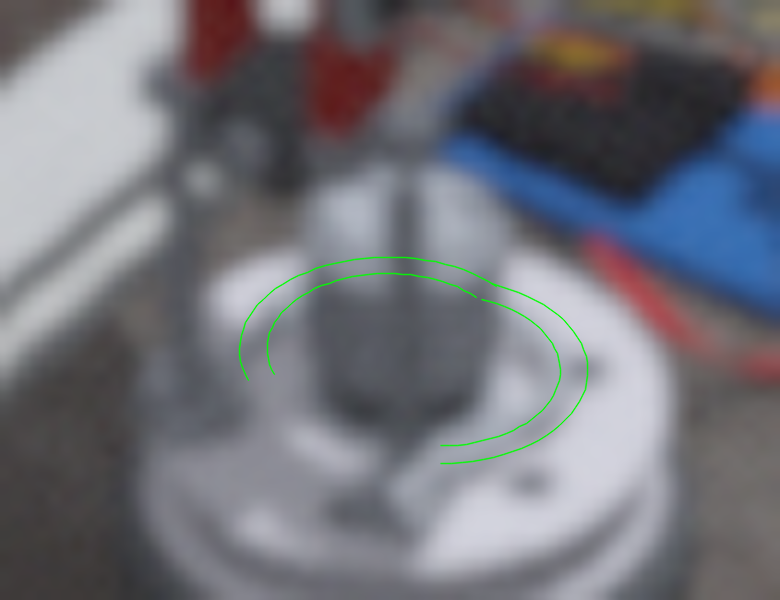

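```bash
python3 -c "
from h import *
r.job_done(); st()"
```

```text
the job is handed in; nothing more can be done
the job is handed in; nothing more can be done
```

The ring is spread and sitting round the groove, with the pliers still squeezed in the gripper. I handed the job in at about 18.9 s of the 48 s allowed; no verdict is reported.

**What I did:** I gripped and squeezed the handles and lifted pliers and ring straight up out of the stand. I then turned them 90° clear of the frame and lowered the ring over the shaft. To set the height I touched the tips once on the pulley face, which read about 17 N, and then backed off about 2 mm.

**Last checks:**
- **Steadiness:** The arm held still to about 0.1 mm over 0.2 s.
- **Contact:** The only force reading was the pliers' weight, about 2.5 N, so nothing was touching.
- **Grip:** Finger opening was steady at 33 mm, with the handles squeezed. I expected 38 mm, and I did not find out why it reads lower.
- **Height:** The touch came at the arm height I had predicted. That puts the ring centre at about 42.7 mm, against 42 mm for the groove.
- **Spread:** I judged this only from the picture, where the ring was clearly open and its outline matched the model best while it was still above the shaft. I could not read the ring joints.

**What disagreed:** The scene camera's detector put the ring 3.4 to 3.9 mm below the groove and up to 7 mm off sideways. The touch, the picture overlay before lowering and the ring's play on the shaft all contradict that, so I did not follow the detector. Because the overlay left 1 to 2 mm of doubt, I raised the ring 0.7 mm and moved it 1 mm in x as a margin. In the final picture the ring's outline is too blurred to confirm its height independently.

I went nowhere near the tin, the bottle or the carton.

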